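Latch the dust box lid

TASK

Shut the end lid of the dust box with its toggle latch: take the loop by its thumb tab, lower its end bar behind the hooked keeper on the lid and draw it back gently only until you feel it catch - do not haul the lid in with the loop. Then let go of the loop and press the lever over and down until it lies fully home and the lid is pulled tight, without forcing the lever, and leave the things on the bench undisturbed.

Things in the scene. Friction and masses are not known exactly. Their poses are not given: they have to be found in the camera images.
- dust_box: Plywood dust box fixed to the bench, 240 mm wide, its deck (flat top) 130 mm above the bench. Origin: on the bench straight below the lever's pivot; z up, x along the latch from the lever towards the lid, y across. The deck runs from x = -140 to +36 mm, the lid closes its +x end.
- lever (a joint): Light-alloy latch lever, angle q in rad: 0 = fully home, flat over the deck pointing to the box's -x; 1.57 = upright; most 2.75 = leaning over towards the lid. Stays where left. The loop hangs on a pin in the lever, in box frame at x = -18 cos(q - 0.05), z = 144 + 18 sin(q - 0.05) mm. Loaded, it passes centre 0.1 to 0.2 rad before home and then stays shut by itself.
- lever_pivot (a point): Fixed pivot of the lever, 144 mm above the bench, 14 mm above the deck; axes as the box (pivot axis along y).
- lever_end (a point): Middle of the lever's end: a round cross bar 12 mm thick, 28 mm long (along y), 52 mm from the pivot; the blade between is 18 mm wide, 5 mm thick. Press here; with the loop hooked that takes up to about 15 N. Lying home, its top is 20 mm above the deck.
- loop: Light-alloy latch loop: a rectangular frame of 6 mm round bar, 38 mm wide. Origin at its pin in the lever, x along the loop to its free end bar (which hooks) at 84 mm, y along the pin, z up out of its plane. The pin is stiff: the loop keeps its angle to the lever, so unhooked it lifts as the lever swings back. Sprung lengthwise: gives only above 38 N (1 N/mm, up to 15 mm).
- loop_tab (a point): Centre of the loop's thumb tab, an upright disc 20 mm across and 12 mm thick (along y), 50 mm from the pin and 24 mm above the plane of the frame: pinch it here across its thickness. Axes as the loop.
- loop_bar (a point): Middle of the loop's hooking end bar (6 mm round, along y). Axes as the loop.
- lid (a joint): Grey steel end lid, upright, hinged at its foot (box frame x = 46, z = 15 mm); angle in rad: 0 = shut tight, about 0.085 = ajar, as its rubber seal holds it (top 10 mm out). It resists with about 3 N per mm at its top, 32 N when shut. Its top is a flange 64 mm deep (x), 240 mm wide, flush with the deck when shut.
- keeper_mid (a point): Point on the lid's flange, moving with the lid, at the foot of the post's +x face for the MIDDLE setting of the keeper; axes as the lid (x = away from the lever, z up). The keeper itself is screwed on through slots and stands up to 5.5 mm from here to either side along x; where is not measured.
- keeper_lip (a point): Point 17 mm above keeper_mid, showing the keeper's height, likewise for its MIDDLE setting. KEEPER: a steel post 5 mm thick (x), 20 mm wide, 17 mm tall, with a lip at its top 4 mm thick overhanging 5 mm to +x (away from the lever), 13 mm of room beneath. The loop's bar hooks from the +x side under the lip against the post.
- jar_mid (a point): Bystander: white glue jar with a red cap, 72 mm across, 100 mm tall; its middle.
- hammer: Bystander: hammer lying on the bench, about 280 mm long. Origin under its middle.
- offcut: Bystander: block of pale wood 90 x 50 x 32 mm on the bench. Origin under its centre.

How it is judged:
By the outcome, as a careful person would: the job done as asked, in the order asked, and still so for the second after the job is handed in, with the robot touching nothing.
It also fails if it takes over 64 s, if anything falls off the work surface, if the arm or the gripper's body presses on something with over 40 N, if the wrist force passes 120 N, or if a joint passes its speed limit or range.

ROBOT

A 6-joint arm with a two-finger parallel gripper is mounted at the origin on the work surface. World frame = base frame: x ahead of the robot, y to its left, z up, the work surface at z = 0. Lengths are in m, angles in degrees, forces in N, time in s.
With the tool pointing down it reaches from about 0.375 to 0.9 m from the base axis. Payload 3.1 kg.
Tool frame: the origin (TCP) lies where the fingers leave the gripper's body, on its centre line; the fingertips stand bot.tips_ahead ahead of it and the grasp point (between the pads) lies 51 mm ahead of it (bot.tips_ahead is the distance from the TCP to the fingertips, in m); z points along the fingers, x is the direction in which the jaws open and shut, and the axes are right-handed (so a half turn about z gives the same grasp; the last joint's range is limited). The gripper opens to 87 mm and grips with 3 to 60 N. Pads are 19 mm wide; open, the fingers measure 117 mm over their backs; the gripper's body (75 mm by 190 mm) begins 51 mm behind the grasp point.
Start: joints at [-73.482, 30.224, 82.088, -0, 67.689, -10.227], TCP at [0.281, -0.558, 0.292] pointing down, gripper open.
Joint ranges: [-176.69, 176.69], [-43.24, 126.21], [12.49, 139.97], [-82, 262], [0, 151.66], [-163.58, 163.58]. Speed limits (degrees/s): [159.86, 159.86, 180, 180, 180, 180].

INTERFACE

Orientations are given as a 3x3 rotation matrix whose columns are the frame's x, y, z axes.
In Python, from rig import bot, vision, nets gives the robot as it stands.
- The arm moves only by the tool play_rows, never from a script. Its argument "series" is a list of rows, each an object of numbers: "tx", "ty", "tz": the shift along the world's x, y, z as a fraction of full scale; "turn": the turn about the world's z as a fraction of full scale. A call has 1 to 10 rows; each row shifts and turns the commanded pose from where the row before left it; what a row does not reach is not made up. Full scale, the value 1, is 0.8 m for a shift and 60 degrees for a turn. A row lasts 1/10 s, in which the tool goes at most 50 mm and 8.59 degrees, less where a joint would pass 70% of its speed; a pose out of reach is approached as far as the arm can. A call with a number of a shift or a turn outside -1 to 1 is refused whole. A call with a gripper value outside its range is refused whole. "gripper" is the opening, from 0 (shut) to 1 (fully open), set as the call begins (left out, the last holds). The fingers move at their own pace and stop on an object; the grip force is fixed at half the most. Time passes only in rows, so rows that do not move let the fingers close. It gives the time, the measured TCP pose, the force and the opening at its end, in the units of the state.
- bot.read_state(): the state, without advancing time (a new reading comes with each control period).
- vision.capture(name): name is "side" or "top" or "wrist"; returns a dict with "pixels" (420x560x3 uint8, blue, green, red), "fx", "fy", "cx", "cy" (pixels), "extrinsics" (4x4, takes a point from camera to world coordinates). Camera axes: x right, y down, z forward; pixel columns grow to the right and rows downward; lengths in m; the calibration is good to about 2 mm. A picture is of the moment at which its call begins. There is no depth.
- bot.hand_in(): hands the job in, once; it reports no verdict.
Trained networks look in a picture, given as the dict that the camera call returned (one of the last four; its "shot" number tells which), for a name from the list of things; names that differ only in an ending like _2 or _b are one class to them, and where a whole thing is asked for, a point or a joint stands for the part that bears it (a point fixed in the world has none). Each returns a list of dicts, best first, with "confidence" (0 to 1); they miss things now and then, are a little off and sometimes report something else, mostly with a low value. They report only what shows in the picture. A call takes as long as a camera call.
- nets.look_for(picture, query): "at" ([column, row] as shares, 0 to 1, of the picture: columns of its width, rows of its height, amid what is visible of it).
- nets.masks_of(picture, query): "region" (420x560 bool, what is visible of it) and "at" ([column, row] as shares, 0 to 1, of the picture: columns of its width, rows of its height, amid what is visible of it).
The state is a dict: "time_s": time; "joint_positions": joint angles; "qvel": joint speeds; "tau": joint torques, N m; "position": TCP position; "tcp_rot": TCP orientation; "force": force on the tool from outside, world axes, zero at the start; "moment": the same for the moment, N m; "opening": opening from 0.0 (shut) to 1.0 (fully open).
Only numpy, scipy, OpenCV 4.12 (cv2) and the standard library are available. Lean on these libraries where they do the work, as an engineer would, in place of code of your own. Each camera call takes 0.05 s, during which the arm holds its last target.

## Working session

There is one attempt and no reset: what is moved stays moved. The work goes in short steps, Python scripts to look and compute and a tool call to move; the robot and the scene stay as the last step left them, time stands still between calls to the robot, and variables do not carry over. Pictures are saved under pics/ and viewed, and the job is handed in when it is done.

Besides the shell and the picture viewer there is one more tool, called as name([rows], argument=value, ...), one row to a line, values as JSON. play_rows: Moves the arm, as the interface text tells. Shift numbers are shares of 0.8 m and turn numbers shares of 60 degrees, none past 1 either way. Its arguments: {"type":"object","properties":{"series":{"type":"array"},"gripper":{"type":"number"}},"required":["series"]}

```bash
ls; mkdir -p pics
cat > h.py <<'E'
import numpy as np,cv2
from rig import bot,vision,nets
def cap(n,f=None):
    p=vision.capture(n)
    if f: cv2.imwrite('pics/'+f,p['pixels'])
    return p
def proj(p,X):
    T=np.linalg.inv(np.array(p['extrinsics']));X=np.atleast_2d(X)
    c=X@T[:3,:3].T+T[:3,3]
    return np.c_[p['fx']*c[:,0]/c[:,2]+p['cx'],p['fy']*c[:,1]/c[:,2]+p['cy']]
def ray(p,uv):
    T=np.array(p['extrinsics']);d=np.array([(uv[0]-p['cx'])/p['fx'],(uv[1]-p['cy'])/p['fy'],1])
    d=T[:3,:3]@d;return T[:3,3],d/np.linalg.norm(d)
def tri(obs):
    A=np.zeros((3,3));b=np.zeros(3)
    for p,uv in obs:
        o,d=ray(p,uv);M=np.eye(3)-np.outer(d,d);A+=M;b+=M@o
    X=np.linalg.solve(A,b)
    return X,[np.round(proj(p,X)[0]-uv,1) for p,uv in obs]
def look(p,n):
    r=nets.look_for(p,n)
    return [(np.round(np.array(d['at'])*[560,420],1),round(d['confidence'],2)) for d in r[:2]]
E
python3 - <<'E'
from h import *
s=bot.read_state();print(s);print(bot.tips_ahead)
for n in ['side','top','wrist']:
    p=cap(n,n+'0.png');print(n,p['fx'],p['cx'],p['cy'],np.round(p['extrinsics'],3).tolist())
    for q in ['dust_box','lever','lever_pivot','lever_end','loop','loop_tab','loop_bar','lid','keeper_mid','keeper_lip','jar_mid','hammer','offcut']:
        print(q,look(p,q))
E
```

```text
pics
{'time_s': 0.0, 'joint_positions': array([-7.34814524e+01,  3.02792910e+01,  8.21577603e+01, -1.43101297e-03,
        6.76895145e+01, -1.02265494e+01]), 'qvel': array([-0.05508157, -0.02385691, -0.09511795,  0.11895429, -0.0509225 ,
       -0.02981305]), 'tau': array([ 5.21851889e-04, -4.40030479e+01, -1.76593423e+01,  6.34628325e-02,
        5.83612360e-02, -1.64111511e-04]), 'position': array([ 0.28111968, -0.55753902,  0.29126037]), 'tcp_rot': array([[ 4.50029805e-01, -8.93013299e-01, -6.50224957e-04],
       [-8.93010880e-01, -4.50030123e-01,  2.11124944e-03],
       [-2.17799464e-03, -3.69467212e-04, -9.99997560e-01]]), 'force': array([0.07129777, 0.1468392 , 0.50920799]), 'moment': array([-0.06086936,  0.00689166, -0.05993098]), 'opening': 1.001537388444856}
0.0697
side 448.10863432868973 284.60032034513466 210.60246010161418 [[0.988, -0.085, 0.132, 0.459], [-0.157, -0.556, 0.816, -0.688], [0.004, -0.827, -0.563, 0.633], [0.0, 0.0, 0.0, 1.0]]
dust_box [(array([311.4, 203.6]), 0.68), (array([294. , 261.2]), 0.62)]
lever [(array([307.5, 201.9]), 0.72), (array([319.2, 195.8])
[... 836 characters left out ...]
68)]
loop_bar [(array([307.4, 184.5]), 0.79), (array([213.5, 285.3]), 0.59)]
lid [(array([295.6, 179.6]), 0.8)]
keeper_mid [(array([298.4, 179.7]), 0.75)]
keeper_lip [(array([296.2, 177.1]), 0.74)]
jar_mid [(array([211.3, 285.9]), 0.68)]
hammer [(array([405.5, 193.2]), 0.96), (array([210.9, 288.4]), 0.2)]
offcut [(array([287.5, 150.8]), 0.73), (array([309.4, 185.1]), 0.45)]
wrist 305.4728586756452 280.3863882023425 215.611117896742 [[0.45, -0.858, -0.248, 0.349], [-0.893, -0.433, -0.125, -0.523], [-0.0, 0.277, -0.961, 0.385], [0.0, 0.0, 0.0, 1.0]]
dust_box []
lever []
lever_pivot []
lever_end []
loop []
loop_tab []
loop_bar []
lid []
keeper_mid []
keeper_lip []
jar_mid []
hammer []
offcut []
```

View pics/side0.png

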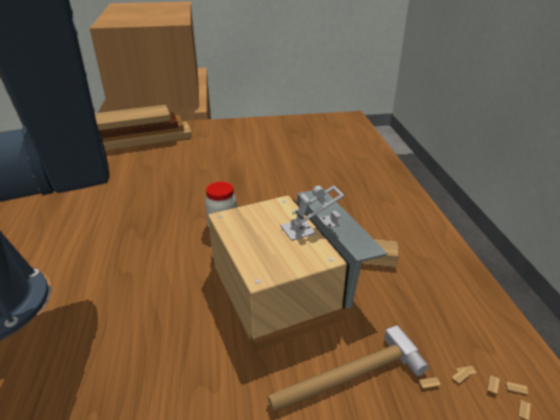

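View pics/top0.png

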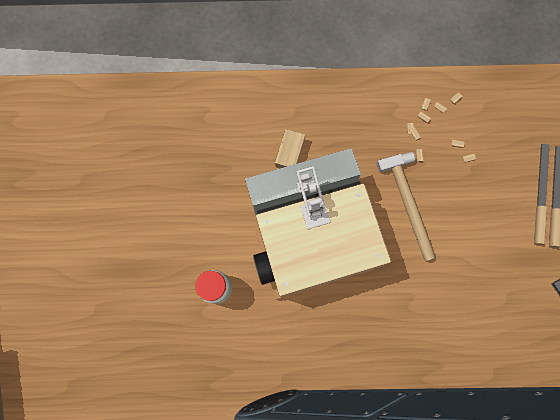

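Run:
```python
import cv2
a=cv2.imread('pics/side0.png')[150:300,240:440];cv2.imwrite('pics/side0c.png',cv2.resize(a,None,fx=4,fy=4,interpolation=2))
a=cv2.imread('pics/top0.png')[110:260,220:400];cv2.imwrite('pics/top0c.png',cv2.resize(a,None,fx=4,fy=4,interpolation=2))
```

```text
(no output)
```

View pics/side0c.png

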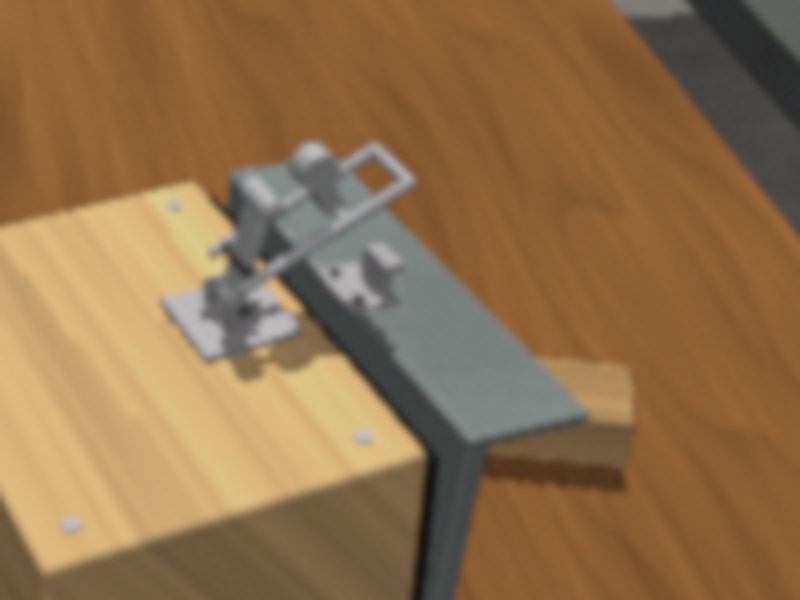

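View pics/top0c.png

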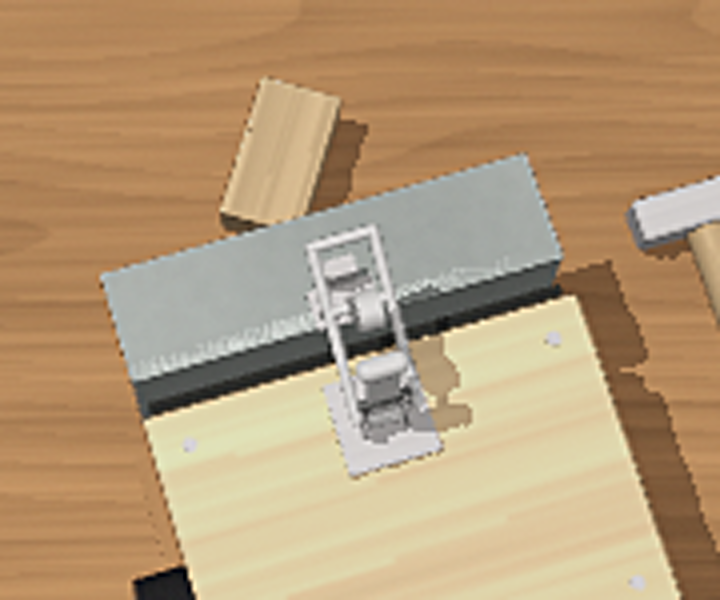

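```bash
cat >> h.py <<'E'
def box2w(b,P):
    P=np.atleast_2d(P);c,s=np.cos(b[2]),np.sin(b[2])
    return np.c_[b[0]+c*P[:,0]-s*P[:,1],b[1]+s*P[:,0]+c*P[:,1],P[:,2]]
E
python3 - <<'E'
from h import *
from scipy.optimize import least_squares
t=cap('top');s=cap('side')
D=np.array([[.036,.12,.13],[.036,-.12,.13],[-.14,-.12,.13],[-.14,.12,.13]])
ut=np.array([[256.2,214.5],[364.2,183.7],[390,262],[279,296]])
us=np.array([[288.7,195.5],[347,263.7],[251.2,293.7]])
def f(b):
    W=box2w(b,D)
    return np.r_[(proj(t,W)-ut).ravel(),(proj(s,W[:3])-us).ravel()]
r=least_squares(f,[.5,0,.2],loss='soft_l1');print(r.x,np.degrees(r.x[2]),np.round(f(r.x),1))
b=r.x
np.save('b.npy',b)
for n in ['lever_end','loop_tab','loop_bar','keeper_lip']:
    a=look(t,n);c=look(s,n)
    if a and c:
        X,e=tri([(t,a[0][0]),(s,c[0][0])]);
        R=np.array([[np.cos(b[2]),np.sin(b[2])],[-np.sin(b[2]),np.cos(b[2])]])
        print(n,np.round(X,4),e,'box',np.round(R@(X[:2]-b[:2]),4),X[2])
E
```

```text
[ 0.59160578 -0.02571067  0.26275707] 15.054871078047393 [-0.6 -0.3  0.2 -0.9  1.6  0.3  0.4  0.1  0.1 -0.9  0.3 -0.3 -0.9 -0.4]
lever_end [ 0.6167 -0.0203  0.1867] [array([ 0. , -0.7]), array([-0.7,  0.2])] box [ 0.0256 -0.0013] 0.18672733190459637
loop_tab [ 0.6399 -0.0182  0.1872] [array([-0.1,  1.1]), array([ 1.1, -0.3])] box [ 0.0485 -0.0053] 0.187224823988138
loop_bar [ 0.6373 -0.0185  0.1926] [array([ 0. , -0.1]), array([-0.1,  0. ])] box [ 0.046  -0.0049] 0.19258566437817234
keeper_lip [0.6962 0.0046 0.0751] [array([ 0.3, -3.8]), array([-4.1,  1. ])] box [0.1089 0.0021] 0.07512951280389299
```

play_rows([
  {"tx": 0.028,"ty": 0.042,"tz": 0.003,"turn": -0.012},
  {"tx": 0.028,"ty": 0.042,"tz": 0.003,"turn": -0.012},
  {"tx": 0.028,"ty": 0.042,"tz": 0.003,"turn": -0.012},
  {"tx": 0.028,"ty": 0.042,"tz": 0.003,"turn": -0.012},
  {"tx": 0.028,"ty": 0.042,"tz": 0.003,"turn": -0.012},
  {"tx": 0.028,"ty": 0.042,"tz": 0.003,"turn": -0.012},
  {"tx": 0.028,"ty": 0.042,"tz": 0.003,"turn": -0.012},
  {"tx": 0.028,"ty": 0.042,"tz": 0.003,"turn": -0.012},
])

```text
time_s: 3.4
position: [0.4612, -0.2879, 0.3118]
tcp_rot: [[0.357, -0.934, 0.0], [-0.934, -0.357, -0.0], [0.0, -0.0, -1.0]]
force: [-0.4, -0.5, 0.5]
opening: 1.0
```

play_rows([
  {"tx": 0.028,"ty": 0.042,"tz": 0.003,"turn": -0.012},
  {"tx": 0.028,"ty": 0.042,"tz": 0.003,"turn": -0.012},
  {"tx": 0.028,"ty": 0.042,"tz": 0.003,"turn": -0.012},
  {"tx": 0.028,"ty": 0.042,"tz": 0.003,"turn": -0.012},
  {"tx": 0.028,"ty": 0.042,"tz": 0.003,"turn": -0.012},
  {"tx": 0.028,"ty": 0.042,"tz": 0.003,"turn": -0.012},
  {"tx": 0.028,"ty": 0.042,"tz": 0.003,"turn": -0.012},
  {"tx": 0.028,"ty": 0.042,"tz": 0.003,"turn": -0.012},
  {"tx": 0},
  {"tx": 0},
])

```text
invalid input
```

Run:
```python
from h import *
s=bot.read_state();print(s['time_s'],s['position'],s['tcp_rot'],s['force'])
p=cap('wrist','w1.png')
for q in ['lever','lever_end','loop','loop_tab','loop_bar','keeper_mid','keeper_lip']: print(q,look(p,q))
p=cap('side','s1.png')
```

```text
3.4 [ 0.46122912 -0.28790959  0.3117549 ] [[ 3.57470843e-01 -9.33924230e-01  3.59543365e-04]
 [-9.33924189e-01 -3.57470961e-01 -3.47410052e-04]
 [ 4.52980977e-04 -2.11597281e-04 -9.99999875e-01]] [-0.37514519 -0.53332639  0.46715852]
lever []
lever_end []
loop []
loop_tab []
loop_bar []
keeper_mid []
keeper_lip []
```

View pics/w1.png

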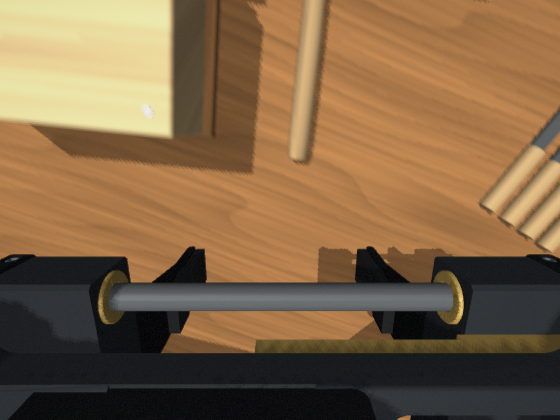

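play_rows([
  {"tx": 0.028,"ty": 0.042,"tz": 0.003,"turn": -0.012},
  {"tx": 0.028,"ty": 0.042,"tz": 0.003,"turn": -0.012},
  {"tx": 0.028,"ty": 0.042,"tz": 0.003,"turn": -0.012},
  {"tx": 0.028,"ty": 0.042,"tz": 0.003,"turn": -0.012},
  {"tx": 0.028,"ty": 0.042,"tz": 0.003,"turn": -0.012},
  {"tx": 0.028,"ty": 0.042,"tz": 0.003,"turn": -0.012},
  {"tx": 0.028,"ty": 0.042,"tz": 0.003,"turn": -0.012},
  {"tx": 0.028,"ty": 0.042,"tz": 0.003,"turn": -0.012},
  {"tx": 0.0,"ty": 0.0,"tz": 0.0,"turn": 0.0},
])

```text
time_s: 4.75
position: [0.642, -0.0175, 0.3307]
tcp_rot: [[0.266, -0.964, 0.003], [-0.964, -0.266, 0.001], [-0.001, -0.003, -1.0]]
force: [0.5, -0.4, 0.1]
opening: 1.002
```

Run:
```python
from h import *
s=bot.read_state();print(s['time_s'],s['position'],s['tcp_rot'],s['force'])
p=cap('wrist','w2.png')
for q in ['lever','lever_end','loop','loop_tab','loop_bar','keeper_mid','keeper_lip']: print(q,look(p,q))
p=cap('side','s2.png')
```

```text
4.75 [ 0.64196974 -0.01754768  0.33071669] [[ 2.65857713e-01 -9.64008312e-01  2.76591928e-03]
 [-9.64012034e-01 -2.65854499e-01  1.47785671e-03]
 [-6.89334065e-04 -3.05927907e-03 -9.99995083e-01]] [ 0.45260695 -0.36870566  0.10784868]
lever [(array([273.7, 231.7]), 0.74), (array([276.2, 224.3]), 0.19)]
lever_end [(array([274.7, 238.2]), 0.96), (array([273.9, 213.2]), 0.56)]
loop [(array([275.3, 226.5]), 0.93), (array([272.8, 236.1]), 0.29)]
loop_tab [(array([274.1, 227. ]), 0.72), (array([270.9, 235.8]), 0.25)]
loop_bar [(array([273.1, 226.1]), 0.97)]
keeper_mid [(array([275.4, 166.4]), 0.8)]
keeper_lip [(array([273.1, 165.7]), 0.79)]
```

View pics/w2.png

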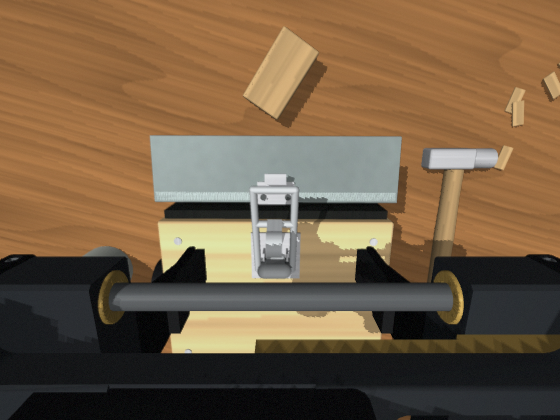

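Run:
```python
import cv2
a=cv2.imread('pics/w2.png')[165:295,225:325];cv2.imwrite('pics/w2c.png',cv2.resize(a,None,fx=4.6,fy=4.6,interpolation=2))
a=cv2.imread('pics/s2.png')[160:270,260:400];cv2.imwrite('pics/s2c.png',cv2.resize(a,None,fx=5,fy=5,interpolation=2))
```

```text
(no output)
```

View pics/w2c.png

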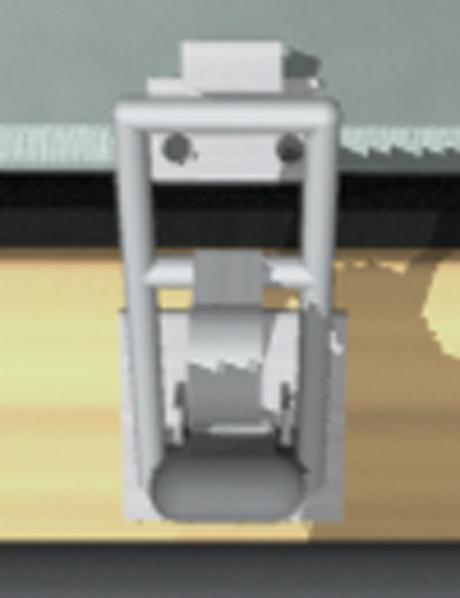

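View pics/s2c.png

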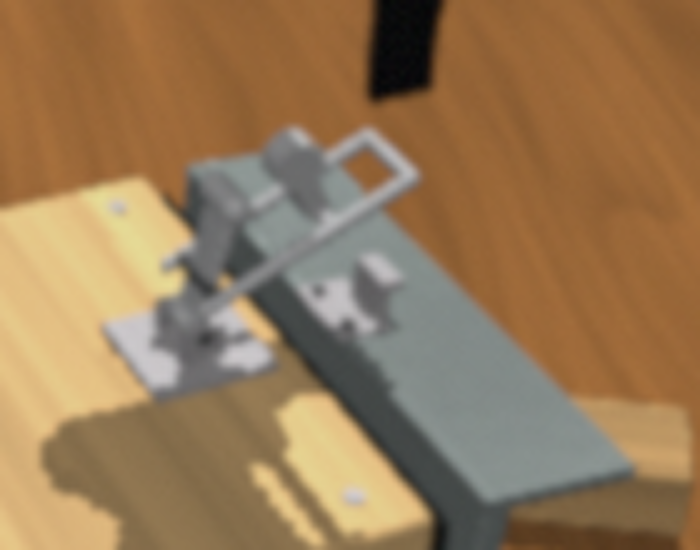

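Run:
```python
from h import *
from scipy.optimize import least_squares
b=np.load('b.npy')
w=cap('wrist');s=cap('side')
W=lambda u,v:np.array([225+u/4.6,165+v/4.6]); S=lambda u,v:np.array([260+u/5,160+v/5])
obs={'bar':(W(225,112),S(391,155)),'cross':(W(225,272),None),'end':(W(230,483),S(225,197)),'tab':(None,S(295,160)),'lip':(W(232,65),S(377,272))}
def inbox(X):
    c,sn=np.cos(b[2]),np.sin(b[2]);d=X-np.r_[b[:2],0];return np.array([c*d[0]+sn*d[1],-sn*d[0]+c*d[1],d[2]])*1000
for k in ['bar','end','lip']:
    X,e=tri([(w,obs[k][0]),(s,obs[k][1])]);print(k,np.round(inbox(X),1),e)
def pts(q,ph,y):
    pin=np.array([-18*np.cos(q-.05),0,144+18*np.sin(q-.05)]);u=np.array([np.cos(ph),0,np.sin(ph)]);n=np.array([-np.sin(ph),0,np.cos(ph)])
    o=np.array([0,y,0])
    return {'bar':pin+84*u+o,'cross':pin+50*u+o,'tab':pin+50*u+24*n+o,'end':np.array([-52*np.cos(q),0,144+52*np.sin(q)])+o,'pin':pin+o}
def f(v):
    P=pts(*v);r=[]
    for k in ['bar','cross','end','tab']:
        Wd=box2w(b,P[k]/1000)
        for p,o in zip((w,s),obs[k]):
            if o is not None:r+=list(proj(p,Wd)[0]-o)
    return np.array(r)
r=least_squares(f,[2.1,.3,0],loss='soft_l1');print(r.x,np.round(f(r.x),1));P=pts(*r.x)
for k in P: print(k,np.round(P[k],1),np.round(box2w(b,P[k]/1000)[0],4))
```

```text
bar [ 79.1  -3.4 198.2] [array([ 0.2, -0.3]), array([-0.1, -0. ])]
end [ 11.5  -3.5 197. ] [array([-0.4,  0.5]), array([0.3, 0.1])]
lip [ 77.8  -3.4 145.8] [array([-0.2,  0.2]), array([0.1, 0. ])]
[ 1.78391719  0.44818928 -3.22203542] [ 0.   0.3 -0.4 -0.   0.5 -1.3 -0.6 -0.  -0.1  1.1 -0.7  0.6]
bar [ 78.6  -3.2 198.2] [ 0.6684 -0.0084  0.1982]
cross [ 48.   -3.2 183.4] [ 0.6388 -0.0164  0.1834]
tab [ 37.6  -3.2 205.1] [ 0.6287 -0.0191  0.2051]
end [ 11.   -3.2 194.8] [ 0.6031 -0.026   0.1948]
pin [  2.9  -3.2 161.8] [ 0.5953 -0.0281  0.1618]
```

play_rows([
  {"tx": -0.006,"ty": -0.001,"tz": -0.012,"turn": -0.006},
  {"tx": -0.006,"ty": -0.001,"tz": -0.014,"turn": 0.0},
  {"tx": -0.0046,"ty": 0.0,"tz": -0.012,"turn": 0.0},
  {"tx": 0.0,"ty": 0.0,"tz": 0.0,"turn": 0.0},
])

```text
time_s: 5.7
position: [0.6244, -0.0218, 0.2977]
tcp_rot: [[0.256, -0.967, -0.006], [-0.967, -0.256, 0.001], [-0.003, 0.005, -1.0]]
force: [-0.6, 0.1, 0.2]
opening: 1.005
```

Run:
```python
from h import *
s=bot.read_state();print(s['time_s'],s['position'],s['tcp_rot'][:,0])
b=np.load('b.npy')
p=cap('wrist','w3.png')
for X in ([78.6,-3.2,198.2],[37.6,-3.2,205.1],[11,-3.2,194.8],[82.8,-3.2,145.8],[72.8,-3.2,145.8]): print(X,proj(p,box2w(b,np.array(X)/1000))[0].round(1))
for X in ([0,0,0],[0,0,.051]):
  T=s['position']+s['tcp_rot']@np.array(X);print('tcp axis',proj(p,T)[0].round(1))
a=p['pixels'][150:330,200:350];cv2.imwrite('pics/w3c.png',cv2.resize(a,None,fx=3.3,fy=3.3,interpolation=2))
```

```text
5.7 [ 0.62443529 -0.02177476  0.29767228] [ 0.25648416 -0.96654489 -0.00261695]
[78.6, -3.2, 198.2] [278.8 176.9]
[37.6, -3.2, 205.1] [279.  241.6]
[11, -3.2, 194.8] [279.2 271.6]
[82.8, -3.2, 145.8] [279.3 161. ]
[72.8, -3.2, 145.8] [279.3 173.6]
tcp axis [281.5 347.6]
tcp axis [281.1 279.9]
```

View pics/w3c.png

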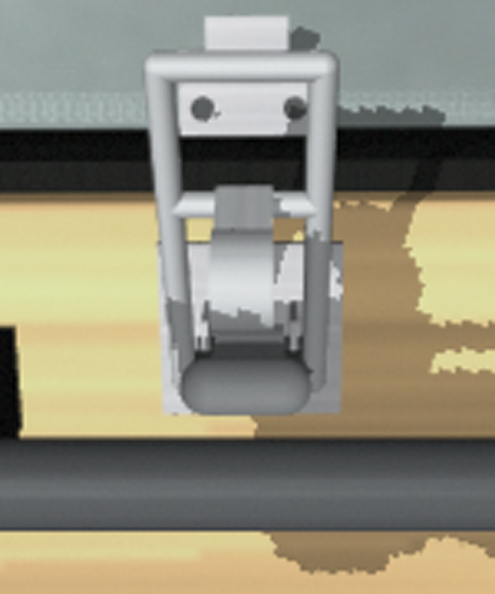

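Run:
```python
from h import *
b=np.load('b.npy')
for i in range(3):
  p=cap('wrist');s=bot.read_state();print(s['time_s'],s['position'].round(4),s['tcp_rot'][:,2].round(4),s['qvel'].round(2),np.array(p['extrinsics'])[:3,3].round(4),np.array(p['extrinsics'])[:3,2].round(4),proj(p,box2w(b,np.array([37.6,-3.2,205.1])/1000))[0].round(1))
q=p['pixels'];d=cv2.absdiff(q,cv2.imread('pics/w3.png'));print(d.mean())
cv2.imwrite('pics/w4.png',q)
a=q[150:330,200:350];cv2.imwrite('pics/w4c.png',cv2.resize(a,None,fx=3.3,fy=3.3,interpolation=2))
```

```text
5.8 [ 0.6262 -0.022   0.2997] [-1.e-03  3.e-04 -1.e+00] [ 0.16 -0.53 -1.51 -0.22  0.12  0.03] [ 0.6994 -0.002   0.3913] [-0.2709 -0.0705 -0.96  ] [278.2 242.7]
5.85 [ 0.6266 -0.0221  0.3002] [ 3.e-04 -0.e+00 -1.e+00] [ 0.06 -0.39 -0.79 -0.13  0.12 -0.11] [ 0.6999 -0.0021  0.3923] [-0.2689 -0.0709 -0.9606] [277.7 243.4]
5.9 [ 0.6268 -0.0221  0.3005] [ 1.e-03 -2.e-04 -1.e+00] [-0.01 -0.11 -0.19 -0.04  0.16  0.07] [ 0.7003 -0.0021  0.3929] [-0.2676 -0.0712 -0.9609] [277.3 243.9]
6.2450566893424035
```

View pics/w4c.png

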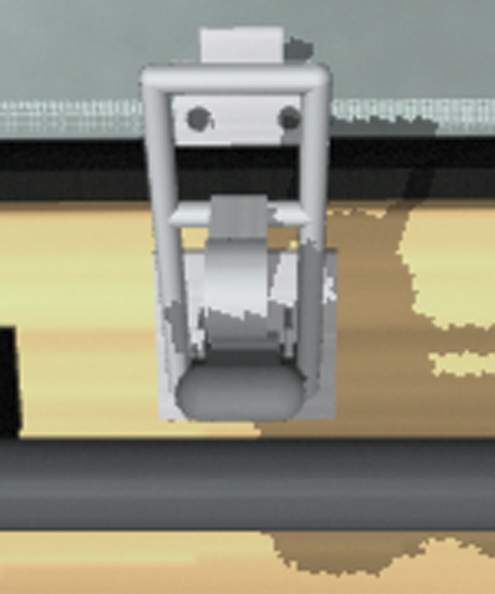

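```bash
cat > fit.py <<'E'
from h import *
from scipy.optimize import least_squares
w=cap('wrist');s=cap('side');t=cap('top')
A=np.array
C=lambda u,v:A([200+u/3.3,150+v/3.3]); S=lambda u,v:A([260+u/5,160+v/5]);T=lambda u,v:A([220+u/4,110+v/4])
D=A([[36,120,130],[36,-120,130],[-140,-120,130],[-140,120,130]])
O=[('d0',t,A([256.2,214.5])),('d1',t,A([364.2,183.7])),('d2',t,A([390,262])),('d3',t,A([279,296])),
('d0',s,A([288.7,195.5])),('d1',s,A([347,263.7])),('d2',s,A([251.2,293.7])),
('bar',w,C(237,80)),('bar',s,S(391,155)),('bar',t,T(341,238)),
('cross',w,C(237,215)),
('end',w,C(240,393)),('end',s,S(225,197)),('end',t,T(380,368)),('tab',s,S(295,160)),
('lip',w,C(242,46)),('lip',s,S(377,272)),('lip',t,T(341,266))]
def pts(q,ph):
    pin=A([-18*np.cos(q-.05),0,144+18*np.sin(q-.05)]);u=A([np.cos(ph),0,np.sin(ph)]);n=A([-np.sin(ph),0,np.cos(ph)])
    return {'bar':pin+84*u,'cross':pin+50*u,'tab':pin+50*u+24*n,'end':A([-52*np.cos(q),0,144+52*np.sin(q)]),'pin':pin}
def f(v):
    P=pts(*v[3:5]);P['lip']=A([v[5],0,v[6]])
    for i in range(4):P['d%d'%i]=D[i]
    return np.concatenate([proj(p,box2w(v[:3],P[k]/1000))[0]-o for k,p,o in O])
r=least_squares(f,[.59,-.026,.263,1.78,.44,78,146],x_scale=[.01,.01,.01,.1,.1,10,10],loss='soft_l1')
print(r.x.round(4))
for (k,p,o),e in zip(O,f(r.x).reshape(-1,2)): print(k,'wst'[[w,s,t].index(p)] if 0 else ('w' if p is w else 's' if p is s else 't'),e.round(1))
P=pts(*r.x[3:5])
for k in P: print(k,P[k].round(1),box2w(r.x[:3],P[k]/1000)[0].round(4))
np.save('b2.npy',r.x)
E
python3 fit.py
```

```text
[ 5.918000e-01 -2.530000e-02  2.628000e-01  1.838600e+00  3.924000e-01
  8.221520e+01  1.418344e+02]
d0 t [-0.8 -0.3]
d1 t [-0. -1.]
d2 t [1.4 0.2]
d3 t [0.2 0. ]
d0 s [ 0.1 -1. ]
d1 s [ 0.3 -0.5]
d2 s [-0.8 -0.6]
bar w [-0.4  0.3]
bar s [-0.   0.7]
bar t [ 0.1 -0.1]
cross w [0.6 0.1]
end w [-0.3  0.2]
end s [0.5 0.1]
end t [ 0.5 -0.8]
tab s [0.1 0.2]
lip w [-0.1  0.4]
lip s [1.2 0.2]
lip t [-1.2 -0. ]
bar [ 81.5   0.  193.7] [ 0.6705 -0.0041  0.1937]
cross [ 50.1   0.  180.7] [ 0.6402 -0.0123  0.1807]
tab [ 40.9   0.  202.9] [ 0.6313 -0.0146  0.2029]
end [ 13.8   0.  194.1] [ 0.6051 -0.0217  0.1941]
pin [  3.9   0.  161.6] [ 0.5956 -0.0243  0.1616]
```

play_rows([
  {"tx": 0.0056,"ty": 0.0094,"tz": -0.01,"turn": 0.0},
  {"tx": 0.0,"ty": 0.0,"tz": -0.01,"turn": 0.0},
  {"tx": 0.0,"ty": 0.0,"tz": 0.0,"turn": 0.0},
  {"tx": 0.0,"ty": 0.0,"tz": 0.0,"turn": 0.0},
  {"tx": 0.0,"ty": 0.0,"tz": 0.0,"turn": 0.0},
])

```text
time_s: 6.55
position: [0.631, -0.0146, 0.2842]
tcp_rot: [[0.257, -0.967, -0.0], [-0.967, -0.257, -0.0], [0.0, 0.0, -1.0]]
force: [-0.1, -0.2, -0.5]
opening: 1.001
```

Run:
```python
from h import *
s=bot.read_state();print(s['time_s'],s['position'].round(4),s['tcp_rot'][:,0].round(4))
b=np.load('b2.npy')
p=cap('wrist','w5.png')
for X in ([81.5,0,193.7],[40.9,0,202.9],[13.8,0,194.1],[82.2,0,141.8]): print(X,proj(p,box2w(b,np.array(X)/1000))[0].round(1))
for z in (.051,.07): print(proj(p,s['position']+s['tcp_rot']@np.array([0,0,z]))[0].round(1))
```

```text
6.55 [ 0.631  -0.0146  0.2842] [ 0.2566 -0.9665  0.    ]
[81.5, 0, 193.7] [281.  188.1]
[40.9, 0, 202.9] [281.2 255.8]
[13.8, 0, 194.1] [281.2 288. ]
[82.2, 0, 141.8] [280.9 174.3]
[281.1 279.9]
[281.1 264.2]
```

View pics/w5.png

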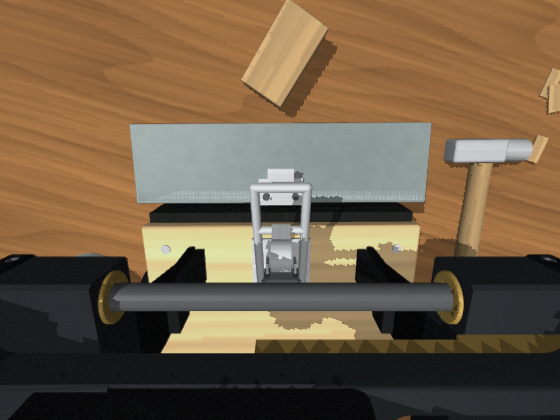

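play_rows([
  {"tx": 0.0,"ty": 0.0,"tz": -0.01,"turn": 0.0},
  {"tx": 0.0,"ty": 0.0,"tz": -0.011,"turn": 0.0},
  {"tx": 0.0,"ty": 0.0,"tz": -0.0105,"turn": 0.0},
  {"tx": 0.0,"ty": 0.0,"tz": 0.0,"turn": 0.0},
  {"tx": 0.0,"ty": 0.0,"tz": 0.0,"turn": 0.0},
])

```text
time_s: 7.1
position: [0.6307, -0.0146, 0.2584]
tcp_rot: [[0.256, -0.967, -0.001], [-0.967, -0.256, 0.0], [-0.001, 0.001, -1.0]]
force: [0.1, -0.6, 0.4]
opening: 0.999
```

play_rows([
  {"tx": 0.0,"ty": 0.0,"tz": 0.0,"turn": 0.0},
  {"tx": 0.0,"ty": 0.0,"tz": 0.0,"turn": 0.0},
  {"tx": 0.0,"ty": 0.0,"tz": 0.0,"turn": 0.0},
  {"tx": 0.0,"ty": 0.0,"tz": 0.0,"turn": 0.0},
  {"tx": 0.0,"ty": 0.0,"tz": 0.0,"turn": 0.0},
  {"tx": 0.0,"ty": 0.0,"tz": 0.0,"turn": 0.0},
  {"tx": 0.0,"ty": 0.0,"tz": 0.0,"turn": 0.0},
  {"tx": 0.0,"ty": 0.0,"tz": 0.0,"turn": 0.0},
], gripper=0.0)

```text
time_s: 7.9
position: [0.6309, -0.0146, 0.259]
tcp_rot: [[0.257, -0.967, 0.0], [-0.967, -0.257, -0.0], [0.0, -0.0, -1.0]]
force: [-0.3, -0.4, 0.2]
opening: 0.355
```

Run:
```python
from h import *
s=bot.read_state();print(s['time_s'],s['position'].round(4),s['force'].round(2),s['moment'].round(2),s['opening'])
p=cap('side');
a=p['pixels'][120:270,240:410];cv2.imwrite('pics/s6.png',cv2.resize(a,None,fx=4,fy=4,interpolation=2))
p=cap('wrist','w6.png')
```

```text
7.9 [ 0.6309 -0.0146  0.259 ] [-0.34 -0.42  0.18] [-0.    0.02  0.03] 0.35501780160904645
```

View pics/s6.png

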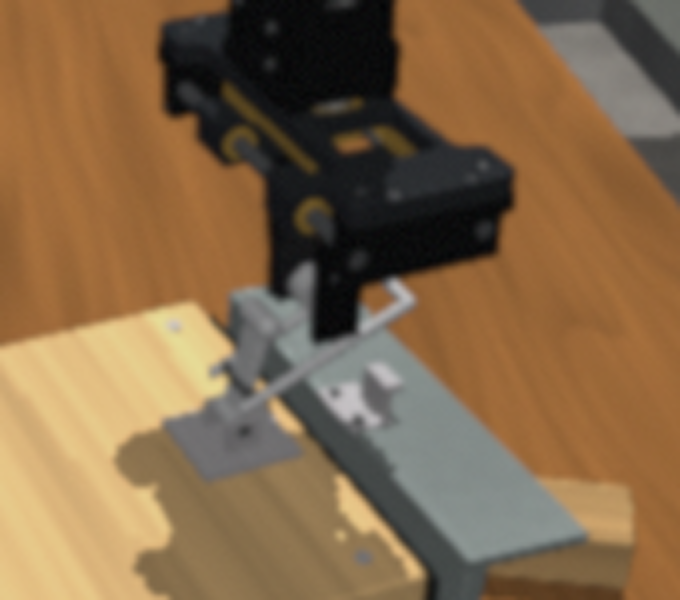

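View pics/w6.png

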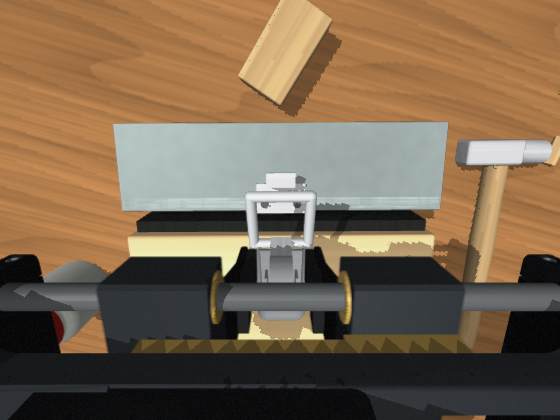

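Both views show the fingers straddling the tab, still closing (opening 0.355). I wait for contact.

play_rows([
  {"tx": 0.0,"ty": 0.0,"tz": 0.0,"turn": 0.0},
  {"tx": 0.0,"ty": 0.0,"tz": 0.0,"turn": 0.0},
  {"tx": 0.0,"ty": 0.0,"tz": 0.0,"turn": 0.0},
  {"tx": 0.0,"ty": 0.0,"tz": 0.0,"turn": 0.0},
  {"tx": 0.0,"ty": 0.0,"tz": 0.0,"turn": 0.0},
])

```text
time_s: 8.5
position: [0.6309, -0.0147, 0.259]
tcp_rot: [[0.257, -0.967, 0.0], [-0.967, -0.257, -0.0], [0.0, -0.0, -1.0]]
force: [-1.1, -0.5, -0.0]
opening: 0.134
```

```bash
cat > st.py <<'E'
from h import *
import sys
s=bot.read_state();print(s['time_s'],s['position'].round(4),'F',s['force'].round(2),'M',s['moment'].round(2),'op',s['opening'])
n=sys.argv[1]
p=cap('side');cv2.imwrite(f'pics/s{n}.png',cv2.resize(p['pixels'][160:270,260:400],None,fx=5,fy=5,interpolation=2))
p=cap('wrist');cv2.imwrite(f'pics/w{n}.png',cv2.resize(p['pixels'][120:320,180:380],None,fx=3,fy=3,interpolation=2))
E
python3 st.py 7
```

```text
8.5 [ 0.6309 -0.0147  0.259 ] F [-1.1  -0.47 -0.03] M [-0.15  0.    0.06] op 0.13434983277460485
```

View pics/w7.png

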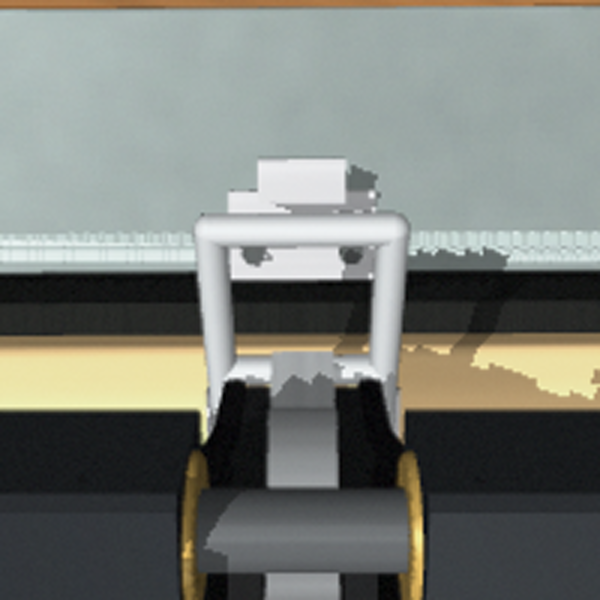

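```bash
cat > plan.py <<'E'
import numpy as np
b=np.load('b2.npy');c,s=np.cos(b[2]),np.sin(b[2])
def tab(q1,ph):
    pin=np.array([-18*np.cos(q1),144+18*np.sin(q1)]);u=np.array([np.cos(ph),np.sin(ph)]);n=np.array([-u[1],u[0]])
    return pin+50*u+24*n,pin+84*u
def plan(wps):
    p=None
    for q1,ph in wps:
        t,bar=tab(q1,ph)
        if p is not None:
            d=t-p;print(q1,ph,'tab',t.round(1),'bar',bar.round(1),'d',d.round(2),'share tx %.4f ty %.4f tz %.4f'%(d[0]*c/800,d[0]*s/800,d[1]/800))
        else: print(t,bar)
        p=t
E
python3 -c "
from plan import *
import numpy as np
A=list(zip(np.linspace(1.789,2.4,8),np.linspace(.392,0,8)));B=list(zip([2.4]*5,np.linspace(0,-.28,6)[1:]))
plan(A+B)"
```

```text
[ 40.93501471 202.85457954] [ 81.52490637 193.66432957]
1.8762857142857141 0.336 tab [ 44.7 200.3] bar [ 84.7 188.9] d [ 3.77 -2.54] share tx 0.0046 ty 0.0012 tz -0.0032
1.9635714285714285 0.28 tab [ 48.3 197.5] bar [ 87.6 183.8] d [ 3.61 -2.8 ] share tx 0.0044 ty 0.0012 tz -0.0035
2.0508571428571427 0.224 tab [ 51.7 194.5] bar [ 90.2 178.6] d [ 3.42 -3.04] share tx 0.0041 ty 0.0011 tz -0.0038
2.138142857142857 0.168 tab [ 55.  191.2] bar [ 92.5 173.2] d [ 3.22 -3.27] share tx 0.0039 ty 0.0010 tz -0.0041
2.2254285714285715 0.11199999999999999 tab [ 58.  187.7] bar [ 94.4 167.7] d [ 3.01 -3.49] share tx 0.0036 ty 0.0010 tz -0.0044
2.3127142857142857 0.055999999999999994 tab [ 60.7 184. ] bar [ 96. 162.] d [ 2.78 -3.69] share tx 0.0034 ty 0.0009 tz -0.0046
2.4 0.0 tab [ 63.3 180.2] bar [ 97.3 156.2] d [ 2.53 -3.87] share tx 0.0031 ty 0.0008 tz -0.0048
2.4 -0.05600000000000001 tab [ 64.5 177.3] bar [ 97.1 151.5] d [ 1.26 -2.84] share tx 0.0015 ty 0.0004 tz -0.0035
2.4 -0.11200000000000002 tab [ 65.6 174.4] bar [ 96.7 146.8] d [ 1.1 -2.9] share tx 0.0013 ty 0.0004 tz -0.0036
2.4 -0.16800000000000004 tab [ 66.6 171.5] bar [ 96.1 142.1] d [ 0.94 -2.96] share tx 0.0011 ty 0.0003 tz -0.0037
2.4 -0.22400000000000003 tab [ 67.4 168.5] bar [ 95.2 137.5] d [ 0.77 -3.01] share tx 0.0009 ty 0.0003 tz -0.0038
2.4 -0.28 tab [ 68.  165.4] bar [ 94.  132.9] d [ 0.6  -3.05] share tx 0.0007 ty 0.0002 tz -0.0038
```

First two waypoints, slowly, to see how the grip and linkage behave.

play_rows([
  {"tx": 0.0023,"ty": 0.0006,"tz": -0.0016,"turn": 0.0},
  {"tx": 0.0023,"ty": 0.0006,"tz": -0.0016,"turn": 0.0},
  {"tx": 0.0022,"ty": 0.0006,"tz": -0.0018,"turn": 0.0},
  {"tx": 0.0022,"ty": 0.0006,"tz": -0.0017,"turn": 0.0},
  {"tx": 0.0,"ty": 0.0,"tz": 0.0,"turn": 0.0},
])

```text
time_s: 9.1
position: [0.639, -0.0126, 0.2544]
tcp_rot: [[0.257, -0.966, 0.002], [-0.966, -0.257, -0.0], [0.001, -0.002, -1.0]]
force: [0.9, 0.7, 4.8]
opening: 0.132
```

```bash
python3 st.py 8
```

```text
9.1 [ 0.639  -0.0126  0.2544] F [0.9  0.68 4.85] M [-0.11  0.14  0.15] op 0.13195897984793675
```

View pics/s8.png

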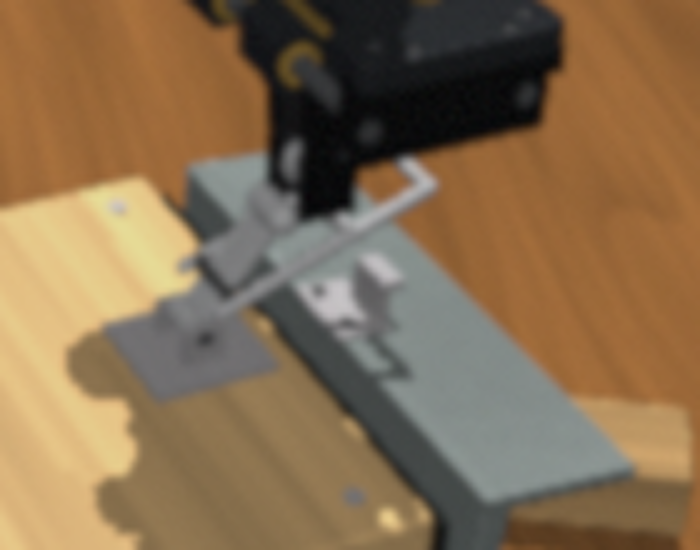

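```bash
cat > d.py <<'E'
import sys,numpy as np
from h import bot
b=np.load('b2.npy');c,s=np.cos(b[2]),np.sin(b[2])
st=bot.read_state();g=st['position']+[0,0,-.056]
d=g[:2]-b[:2];cur=np.array([c*d[0]+s*d[1],g[2]])*1000;yy=(-s*d[0]+c*d[1])*1000
print('t',st['time_s'],'tab now (box)',cur.round(1),'y',yy.round(1),'F box',np.round([c*st['force'][0]+s*st['force'][1],st['force'][2]],1),'op',round(st['opening'],3))
p=cur
for a in sys.argv[1:]:
    w=np.array([float(v) for v in a.split(',')]);e=w-p;print(w,'tx %.4f ty %.4f tz %.4f'%(e[0]*c/800,e[0]*s/800,e[1]/800));p=w
E
python3 d.py 52.7,194.2 56.35,190.05 60.6,185.2 66.3,175.7
```

```text
t 9.2 tab now (box) [ 48.9 198.4] y 0.0 F box [1.8 5. ] op 0.138
[ 52.7 194.2] tx 0.0046 ty 0.0012 tz -0.0052
[ 56.35 190.05] tx 0.0044 ty 0.0012 tz -0.0052
[ 60.6 185.2] tx 0.0051 ty 0.0014 tz -0.0061
[ 66.3 175.7] tx 0.0069 ty 0.0019 tz -0.0119
```

play_rows([
  {"tx": 0.0026,"ty": 0.0007,"tz": -0.0021,"turn": 0.0},
  {"tx": 0.0027,"ty": 0.0007,"tz": -0.002,"turn": 0.0},
  {"tx": 0.0022,"ty": 0.0006,"tz": -0.0026,"turn": 0.0},
  {"tx": 0.0022,"ty": 0.0006,"tz": -0.0026,"turn": 0.0},
  {"tx": 0.0,"ty": 0.0,"tz": 0.0,"turn": 0.0},
  {"tx": 0.0,"ty": 0.0,"tz": 0.0,"turn": 0.0},
])

```text
time_s: 9.8
position: [0.6463, -0.0106, 0.2461]
tcp_rot: [[0.257, -0.967, 0.001], [-0.967, -0.257, 0.0], [0.0, -0.001, -1.0]]
force: [1.4, -0.5, 4.1]
opening: 0.136
```

```bash
python3 d.py 60.6,185.2 66.3,175.7;python3 st.py 9
```

```text
t 9.8 tab now (box) [ 56.5 190.1] y 0.0 F box [1.2 4.1] op 0.136
[ 60.6 185.2] tx 0.0050 ty 0.0013 tz -0.0062
[ 66.3 175.7] tx 0.0069 ty 0.0019 tz -0.0119
9.8 [ 0.6463 -0.0106  0.2461] F [ 1.37 -0.49  4.14] M [-0.14 -0.06  0.05] op 0.1361365783089072
```

View pics/s9.png

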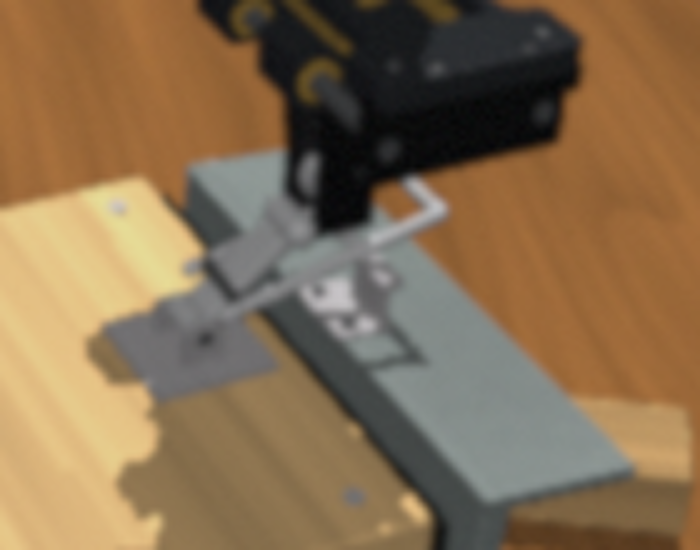

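play_rows([
  {"tx": 0.0025,"ty": 0.0007,"tz": -0.0031,"turn": 0.0},
  {"tx": 0.0025,"ty": 0.0006,"tz": -0.0031,"turn": 0.0},
  {"tx": 0.0024,"ty": 0.0007,"tz": -0.004,"turn": 0.0},
  {"tx": 0.0024,"ty": 0.0006,"tz": -0.004,"turn": 0.0},
  {"tx": 0.0021,"ty": 0.0006,"tz": -0.0039,"turn": 0.0},
  {"tx": 0.0,"ty": 0.0,"tz": 0.0,"turn": 0.0},
  {"tx": 0.0,"ty": 0.0,"tz": 0.0,"turn": 0.0},
])

```text
time_s: 10.6
position: [0.6552, -0.0081, 0.2312]
tcp_rot: [[0.257, -0.967, -0.001], [-0.967, -0.257, -0.0], [-0.0, 0.001, -1.0]]
force: [1.1, -1.1, 2.9]
opening: 0.134
```

```bash
python3 d.py 68.5,170.6 70.1,165.3 70.3,164;python3 st.py 10
```

```text
t 10.6 tab now (box) [ 65.7 175.2] y 0.1 F box [0.8 2.9] op 0.134
[ 68.5 170.6] tx 0.0034 ty 0.0009 tz -0.0057
[ 70.1 165.3] tx 0.0019 ty 0.0005 tz -0.0066
[ 70.3 164. ] tx 0.0002 ty 0.0001 tz -0.0016
10.6 [ 0.6552 -0.0081  0.2312] F [ 1.1  -1.09  2.92] M [-0.34  0.13  0.07] op 0.1335893201036776
```

View pics/s10.png

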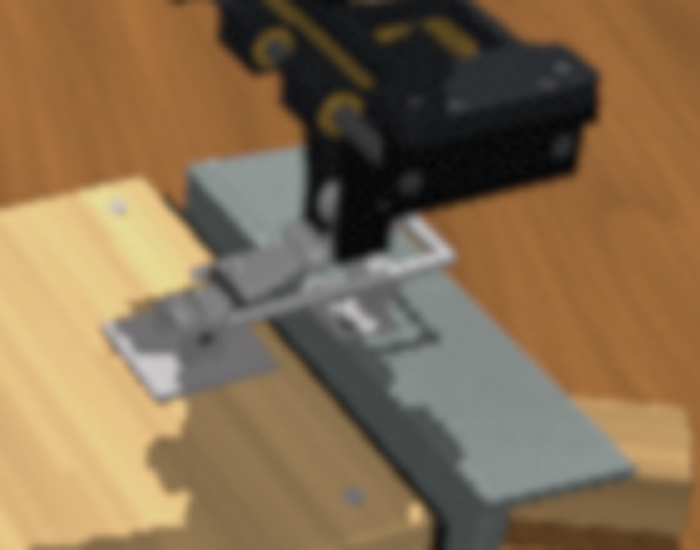

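View pics/w10.png

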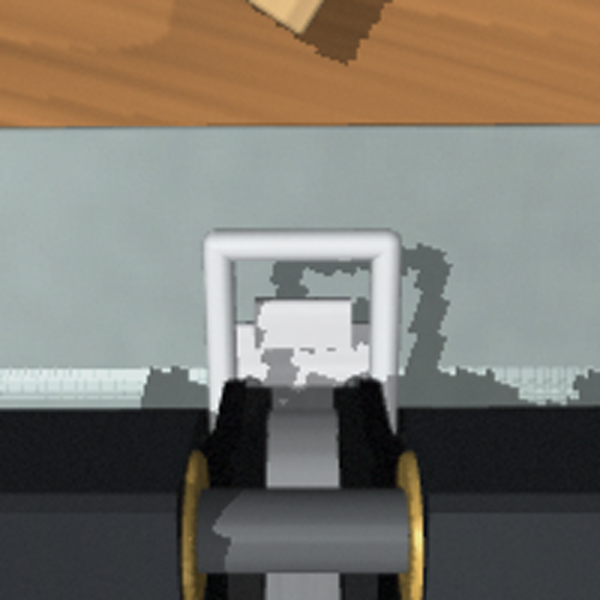

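Run:
```python
from h import *
b=np.load('b2.npy');p=cap('wrist')
def at(u,v,z):
    o,d=ray(p,(u,v));X=o+d*(z-o[2])/d[2];e=X[:2]-b[:2];return (np.array([np.cos(b[2])*e[0]+np.sin(b[2])*e[1],-np.sin(b[2])*e[0]+np.cos(b[2])*e[1]])*1000).round(1)
for z in (.142,.144): print('lip far',at(281,220,z),'near',at(281,236,z))
for z in (.149,.151): print('bar',at(281,201,z))
print('flange far edge',at(281,162,.125))
```

```text
lip far [86.6  0.1] near [76.   0.1]
lip far [87.2  0.1] near [76.7  0.1]
bar [100.4   0. ]
bar [100.9   0. ]
flange far edge [120.5  -0. ]
```

play_rows([
  {"tx": 0.0017,"ty": 0.0005,"tz": -0.0029,"turn": 0.0},
  {"tx": 0.0017,"ty": 0.0004,"tz": -0.0029,"turn": 0.0},
  {"tx": 0.001,"ty": 0.0003,"tz": -0.0031,"turn": 0.0},
  {"tx": 0.0008,"ty": 0.0002,"tz": -0.0031,"turn": 0.0},
  {"tx": 0.0002,"ty": 0.0001,"tz": -0.0025,"turn": 0.0},
  {"tx": 0.0,"ty": 0.0,"tz": 0.0,"turn": 0.0},
  {"tx": 0.0,"ty": 0.0,"tz": 0.0,"turn": 0.0},
])

```text
time_s: 11.45
position: [0.6595, -0.0069, 0.2198]
tcp_rot: [[0.257, -0.967, -0.001], [-0.967, -0.257, -0.0], [-0.0, 0.001, -1.0]]
force: [-3.0, -2.9, 2.3]
opening: 0.138
```

```bash
python3 d.py 63,167 ;python3 st.py 11
```

```text
t 11.45 tab now (box) [ 70.1 163.8] y 0.2 F box [-3.6  2.3] op 0.138
[ 63. 167.] tx -0.0086 ty -0.0023 tz 0.0040
11.45 [ 0.6595 -0.0069  0.2198] F [-3.   -2.88  2.33] M [-0.58  0.59  0.1 ] op 0.1382309304982767
```

View pics/s11.png

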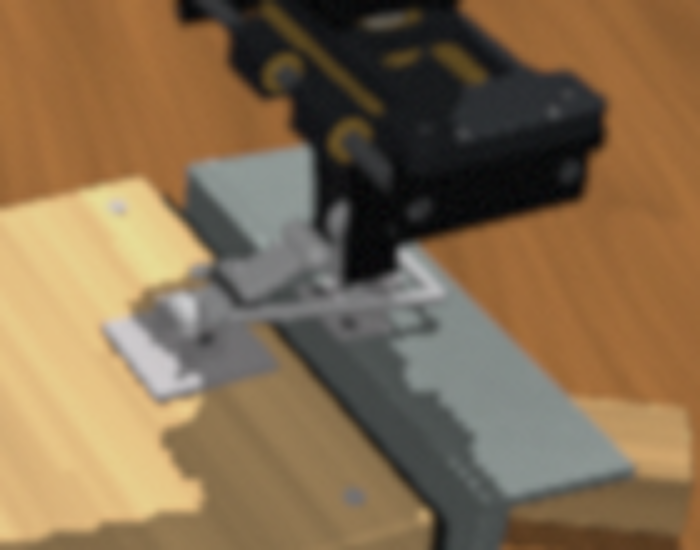

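View pics/w11.png

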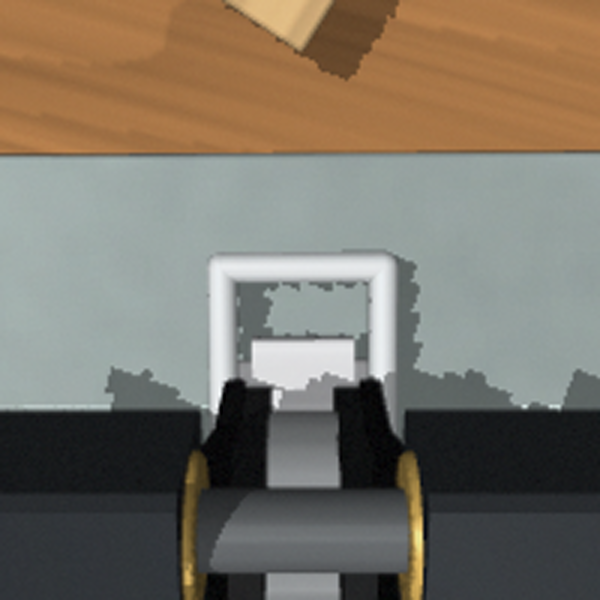

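Run:
```python
from h import *
b=np.load('b2.npy')
w=cap('wrist');s=cap('side')
# bar near end corner: wrist (391->right end) 
for uvw in ((180+384/3,120+266/3),):
    X,e=tri([(w,uvw),(s,(260+440/5,160+295/5))]);d=X[:2]-b[:2]
    print(X.round(4),e,'box',(np.cos(b[2])*d[0]+np.sin(b[2])*d[1])*1000,(-np.sin(b[2])*d[0]+np.cos(b[2])*d[1])*1000)
for z in (128,131,134,137): print(z,(proj(s,box2w(b,np.array([98,-16,z])/1000))[0]-[260,160])*5,(proj(w,box2w(b,np.array([98,-16,z])/1000))[0]-[180,120])*3)
```

```text
[ 0.6919 -0.0145  0.1364] [array([-0.6,  0.7]), array([0.3, 0.1])] box 99.45294923577043 -15.633291803664504
128 [436.70654266 314.53374767] [380.52484438 264.32092836]
131 [437.35288303 308.21129669] [381.73963416 268.04339   ]
134 [438.00175801 301.86405234] [382.99228984 271.88188352]
137 [438.65318254 295.49186848] [384.28460991 275.84192002]
```

```bash
python3 -c "
from plan import *
w=[]
for q1 in (2.7,2.55,2.4,2.25,2.1,2.0,1.9,1.8):
    pz=144+18*np.sin(q1); w.append((q1,np.arcsin((132.5-pz)/84)))
plan(w)"
```

```text
[ 70.43432451 163.63366144] [ 98.05125999 132.5       ]
2.55 -0.2593045518250646 tab [ 69.4 164.4] bar [ 96.1 132.5] d [-1.01  0.78] share tx -0.0012 ty -0.0003 tz 0.0010
2.4 -0.2855100311306872 tab [ 68.  165.1] bar [ 93.9 132.5] d [-1.41  0.69] share tx -0.0017 ty -0.0005 tz 0.0009
2.25 -0.30850518397200954 tab [ 66.2 165.7] bar [ 91.3 132.5] d [-1.77  0.59] share tx -0.0021 ty -0.0006 tz 0.0007
2.1 -0.32771259188649837 tab [ 64.2 166.2] bar [ 88.6 132.5] d [-2.08  0.48] share tx -0.0025 ty -0.0007 tz 0.0006
2.0 -0.3381624916112298 tab [ 62.6 166.4] bar [ 86.7 132.5] d [-1.53  0.25] share tx -0.0018 ty -0.0005 tz 0.0003
1.9 -0.34658021095993863 tab [ 61.  166.6] bar [ 84.8 132.5] d [-1.62  0.2 ] share tx -0.0020 ty -0.0005 tz 0.0003
1.8 -0.35286361228553165 tab [ 59.3 166.8] bar [ 82.9 132.5] d [-1.7   0.15] share tx -0.0020 ty -0.0006 tz 0.0002
```

play_rows([
  {"tx": 0.0002,"ty": 0.0001,"tz": -0.0015,"turn": 0.0},
  {"tx": 0.0001,"ty": 0.0,"tz": -0.0015,"turn": 0.0},
  {"tx": 0.0,"ty": 0.0,"tz": 0.0,"turn": 0.0},
  {"tx": 0.0,"ty": 0.0,"tz": 0.0,"turn": 0.0},
])

```text
time_s: 12.05
position: [0.66, -0.0067, 0.2179]
tcp_rot: [[0.257, -0.967, 0.0], [-0.967, -0.257, -0.0], [0.0, -0.0, -1.0]]
force: [-2.7, -4.1, 3.5]
opening: 0.135
```

```bash
python3 d.py;python3 st.py 12
```

```text
t 12.05 tab now (box) [ 70.6 161.9] y 0.2 F box [-3.7  3.5] op 0.135
12.05 [ 0.66   -0.0067  0.2179] F [-2.72 -4.06  3.51] M [-0.61  0.75  0.15] op 0.13549205060811667
```

View pics/s12.png

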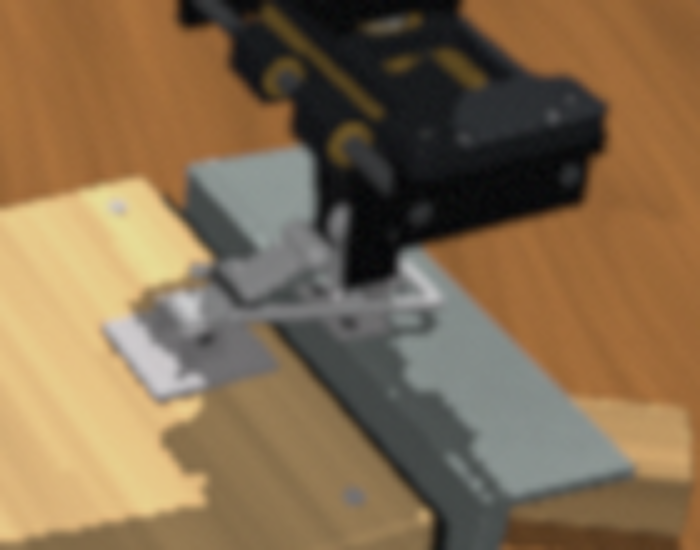

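play_rows([
  {"tx": -0.0012,"ty": -0.0003,"tz": 0.0008,"turn": 0.0},
  {"tx": -0.0017,"ty": -0.0005,"tz": 0.0008,"turn": 0.0},
  {"tx": -0.0021,"ty": -0.0006,"tz": 0.0006,"turn": 0.0},
  {"tx": -0.002,"ty": -0.0005,"tz": 0.0004,"turn": 0.0},
  {"tx": 0.0,"ty": 0.0,"tz": 0.0,"turn": 0.0},
  {"tx": 0.0,"ty": 0.0,"tz": 0.0,"turn": 0.0},
])

```text
time_s: 12.75
position: [0.6581, -0.0074, 0.221]
tcp_rot: [[0.256, -0.967, 0.011], [-0.967, -0.256, 0.002], [0.001, -0.011, -1.0]]
force: [7.4, 0.9, 0.5]
opening: 0.134
```

```bash
python3 d.py;python3 st.py 13
```

```text
t 12.75 tab now (box) [ 68.7 165. ] y 0.1 F box [7.4 0.5] op 0.134
12.75 [ 0.6581 -0.0074  0.221 ] F [7.36 0.94 0.5 ] M [ 0.21 -1.17  0.08] op 0.13387439889615174
```

View pics/s13.png

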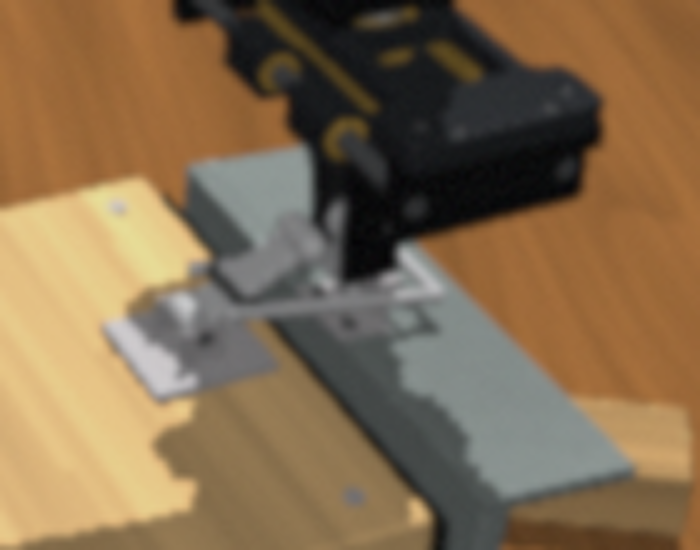

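View pics/w13.png

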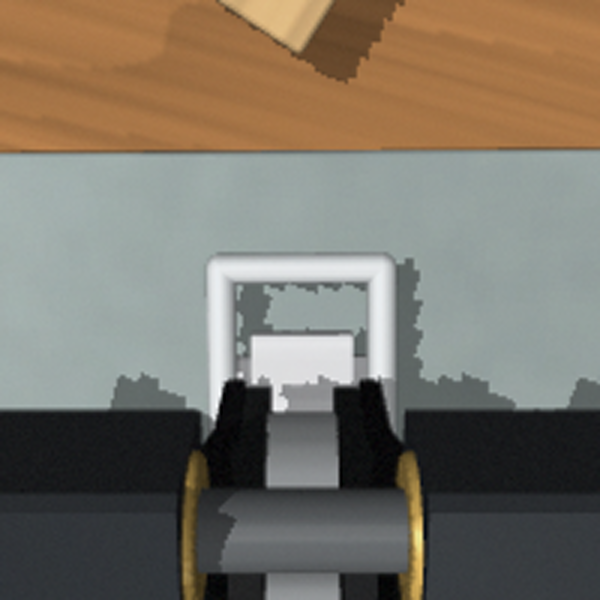

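play_rows([
  {"tx": -0.001,"ty": -0.0003,"tz": -0.001,"turn": 0.0},
  {"tx": -0.001,"ty": -0.0003,"tz": -0.0005,"turn": 0.0},
  {"tx": -0.001,"ty": -0.0002,"tz": 0.0,"turn": 0.0},
  {"tx": 0.0,"ty": 0.0,"tz": 0.0,"turn": 0.0},
  {"tx": 0.0,"ty": 0.0,"tz": 0.0,"turn": 0.0},
])

```text
time_s: 13.35
position: [0.6577, -0.0076, 0.2211]
tcp_rot: [[0.255, -0.967, 0.017], [-0.967, -0.255, 0.002], [0.002, -0.017, -1.0]]
force: [8.9, 3.3, 2.0]
opening: 0.134
```

```bash
python3 d.py;python3 st.py 14
```

```text
t 13.35 tab now (box) [ 68.2 165.1] y -0.0 F box [9.4 2. ] op 0.134
13.35 [ 0.6577 -0.0076  0.2211] F [8.87 3.28 1.95] M [ 0.58 -1.56  0.07] op 0.13400786192394396
```

View pics/s14.png

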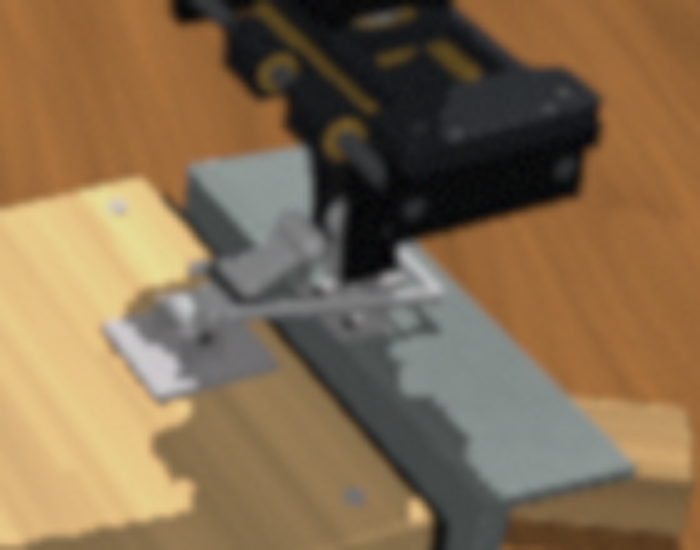

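View pics/w14.png

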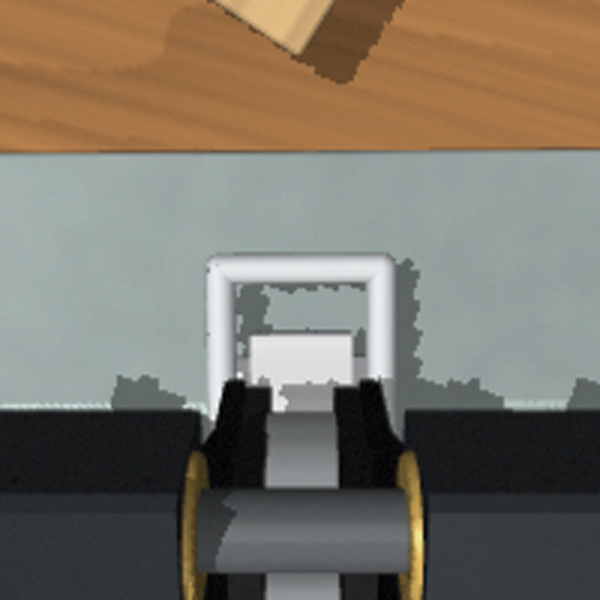

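play_rows([
  {"tx": -0.001,"ty": -0.0003,"tz": -0.0005,"turn": 0.0},
  {"tx": -0.001,"ty": -0.0003,"tz": -0.0005,"turn": 0.0},
  {"tx": -0.001,"ty": -0.0002,"tz": -0.0005,"turn": 0.0},
  {"tx": 0.0,"ty": 0.0,"tz": 0.0,"turn": 0.0},
  {"tx": 0.0,"ty": 0.0,"tz": 0.0,"turn": 0.0},
])

```text
time_s: 13.95
position: [0.6573, -0.0077, 0.2213]
tcp_rot: [[0.255, -0.967, 0.023], [-0.967, -0.255, 0.003], [0.003, -0.023, -1.0]]
force: [11.9, 4.6, 4.5]
opening: 0.137
```

```bash
python3 d.py;python3 st.py 15
```

```text
t 13.95 tab now (box) [ 67.8 165.3] y -0.0 F box [12.7  4.5] op 0.137
13.95 [ 0.6573 -0.0077  0.2213] F [11.89  4.59  4.54] M [ 0.85 -2.    0.02] op 0.1367400135526826
```

View pics/w15.png

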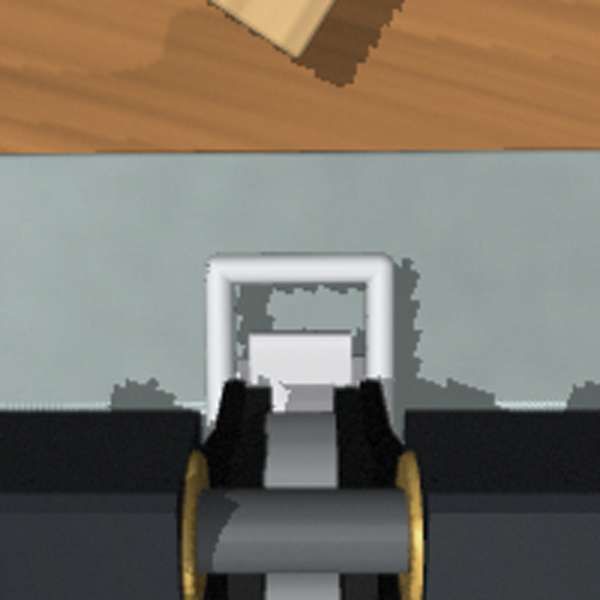

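Run:
```python
from h import *
b=np.load('b2.npy')
p=cap('side');a=p['pixels'][185:240,285:360];cv2.imwrite('pics/s15z.png',cv2.resize(a,None,fx=10,fy=10,interpolation=2))
for n,X in dict(endR=[48,-14,164],endL=[48,14,164],tab=[67.8,0,165.3],tipbackR=[58.3,-21,151.5],tipfrontR=[77.3,-21,151.5],pin=[16.3,0,151.7],pivot=[0,0,144]).items():
    print(n,((proj(p,box2w(b,np.array(X)/1000))[0]-[285,185])*10).round())
p=cap('top');a=p['pixels'][150:225,275:345];cv2.imwrite('pics/t15z.png',cv2.resize(a,None,fx=8,fy=8,interpolation=2))
```

```text
endR [400. 279.]
endL [330. 202.]
tab [458. 211.]
tipbackR [463. 341.]
tipfrontR [552. 318.]
pin [211. 333.]
pivot [131. 388.]
```

View pics/s15z.png

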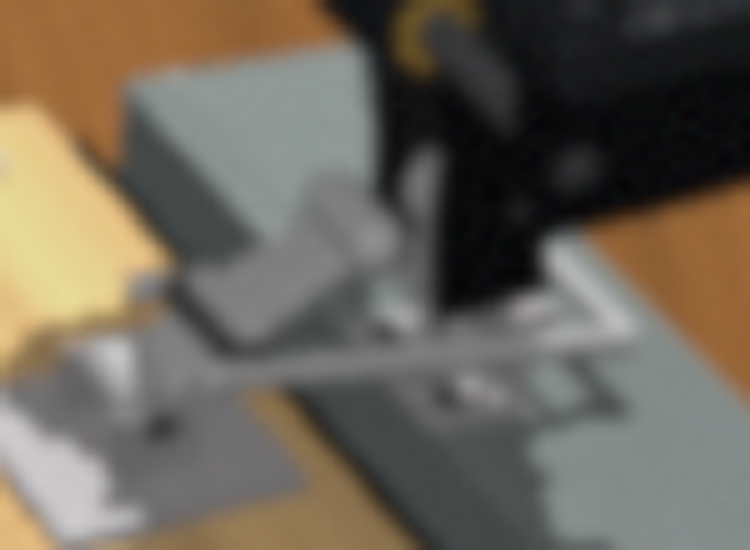

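play_rows([
  {"tx": -0.0015,"ty": -0.0004,"tz": -0.0004,"turn": 0.0},
  {"tx": -0.0015,"ty": -0.0004,"tz": -0.0004,"turn": 0.0},
  {"tx": -0.0015,"ty": -0.0004,"tz": -0.0004,"turn": 0.0},
  {"tx": 0.0,"ty": 0.0,"tz": 0.0,"turn": 0.0},
  {"tx": 0.0,"ty": 0.0,"tz": 0.0,"turn": 0.0},
])

```text
time_s: 14.65
position: [0.6564, -0.0081, 0.222]
tcp_rot: [[0.254, -0.967, 0.031], [-0.967, -0.254, 0.004], [0.004, -0.031, -1.0]]
force: [16.4, 7.2, 8.4]
opening: 0.133
```

```bash
python3 d.py;python3 st.py 16
```

```text
t 14.65 tab now (box) [ 66.8 166. ] y -0.2 F box [17.7  8.4] op 0.133
14.65 [ 0.6564 -0.0081  0.222 ] F [16.36  7.24  8.4 ] M [ 1.27 -2.53  0.02] op 0.1334604281324894
```

View pics/w16.png

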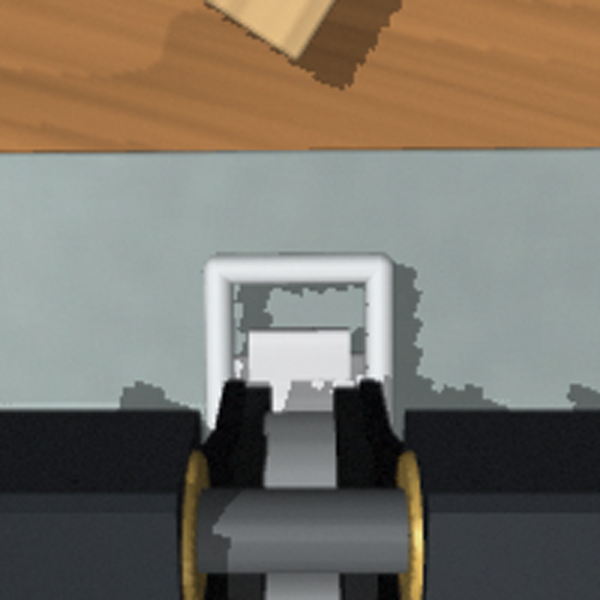

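View pics/s16.png

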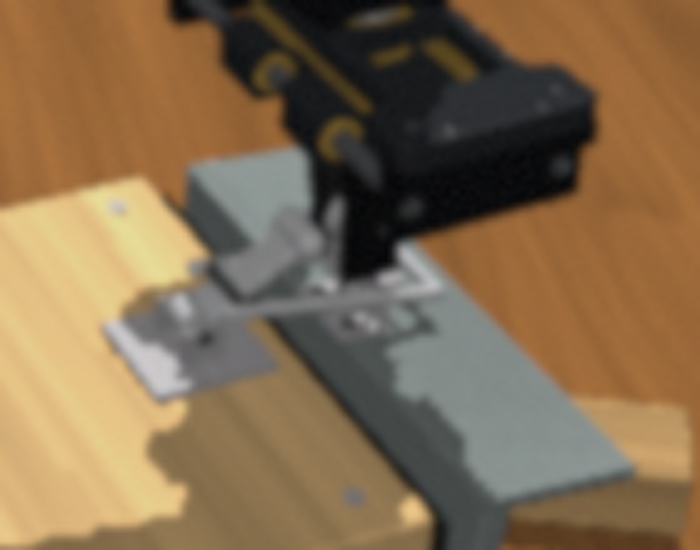

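play_rows([
  {"tx": 0.001,"ty": 0.0003,"tz": 0.002,"turn": 0.0},
  {"tx": 0.001,"ty": 0.0003,"tz": 0.002,"turn": 0.0},
  {"tx": 0.001,"ty": 0.0002,"tz": 0.002,"turn": 0.0},
  {"tx": 0.0,"ty": 0.0,"tz": 0.001,"turn": 0.0},
  {"tx": 0.0,"ty": 0.0,"tz": 0.0,"turn": 0.0},
])

```text
time_s: 15.25
position: [0.6538, -0.0086, 0.2252]
tcp_rot: [[0.256, -0.967, 0.016], [-0.967, -0.256, 0.002], [0.002, -0.016, -1.0]]
force: [8.5, 2.3, 5.4]
opening: 0.138
```

```bash
python3 d.py;python3 st.py 17
```

```text
t 15.25 tab now (box) [ 64.2 169.2] y 0.0 F box [8.8 5.4] op 0.138
15.25 [ 0.6538 -0.0086  0.2252] F [8.5  2.28 5.36] M [ 0.47 -1.17  0.09] op 0.13767032385521583
```

View pics/s17.png

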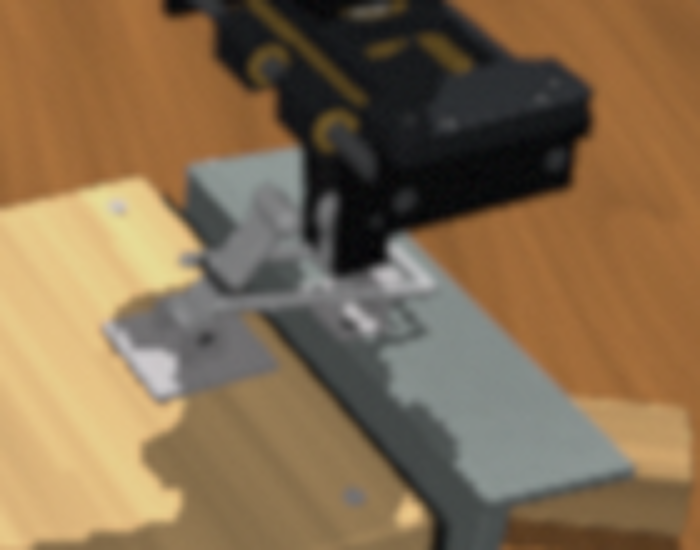

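```bash
cat > bar.py <<'E'
# usage: bar.py wristcrop_u,v sidecrop_u,v  (near end -y corner), plus lip far edge
from h import *
import sys
b=np.load('b2.npy');w=cap('wrist');s=cap('side')
f=lambda a:np.array([float(x) for x in a.split(',')])
X,e=tri([(w,f(sys.argv[1])/3+[180,120]),(s,f(sys.argv[2])/5+[260,160])]);d=X[:2]-b[:2]
print('box',((np.cos(b[2])*d[0]+np.sin(b[2])*d[1])*1000).round(1),((-np.sin(b[2])*d[0]+np.cos(b[2])*d[1])*1000).round(1),(X[2]*1000).round(1),e)
E
echo
```

```text
(no output)
```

View pics/w17.png

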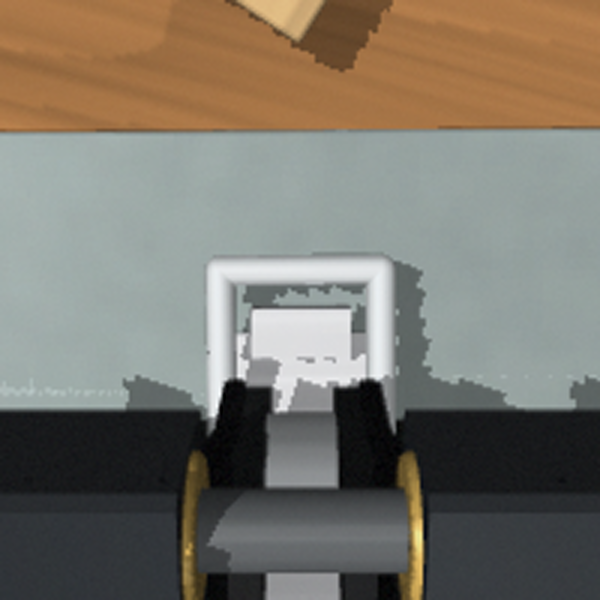

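```bash
python3 bar.py 383,270 430,288; python3 bar.py 351,308 401,275
```

```text
box 94.1 -16.1 141.6 [array([-0.4,  0.4]), array([0.2, 0. ])]
box 86.3 -8.9 144.8 [array([-1.5,  1.8]), array([0.7, 0.2])]
```

play_rows([
  {"tx": 0.002,"ty": 0.0005,"tz": -0.001,"turn": 0.0},
  {"tx": 0.002,"ty": 0.0006,"tz": -0.002,"turn": 0.0},
  {"tx": 0.002,"ty": 0.0005,"tz": -0.002,"turn": 0.0},
  {"tx": 0.0,"ty": 0.0,"tz": -0.002,"turn": 0.0},
  {"tx": 0.0,"ty": 0.0,"tz": 0.0,"turn": 0.0},
  {"tx": 0.0,"ty": 0.0,"tz": 0.0,"turn": 0.0},
])

```text
time_s: 16.15
position: [0.6561, -0.008, 0.2182]
tcp_rot: [[0.256, -0.967, 0.009], [-0.967, -0.256, 0.001], [0.001, -0.009, -1.0]]
force: [5.3, 1.5, 5.0]
opening: 0.136
```

```bash
python3 d.py;python3 st.py 18
```

```text
t 16.15 tab now (box) [ 66.6 162.2] y 0.0 F box [5.5 5. ] op 0.136
16.15 [ 0.6561 -0.008   0.2182] F [5.33 1.48 5.02] M [ 0.21 -0.74  0.08] op 0.13611267572095898
```

View pics/s18.png

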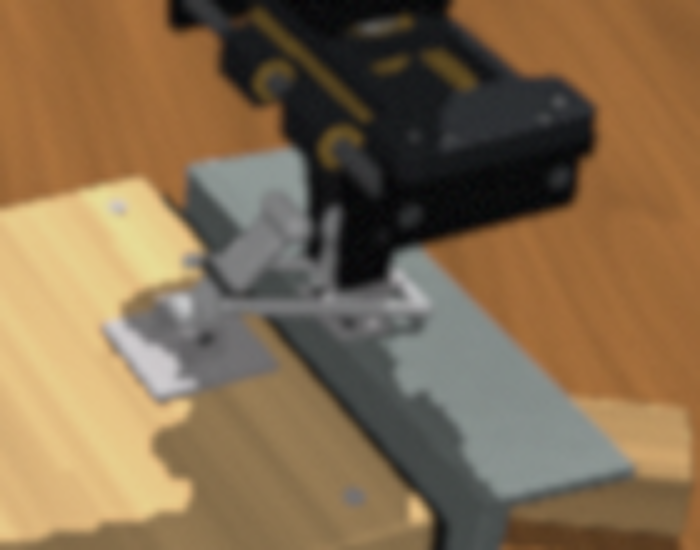

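View pics/w18.png

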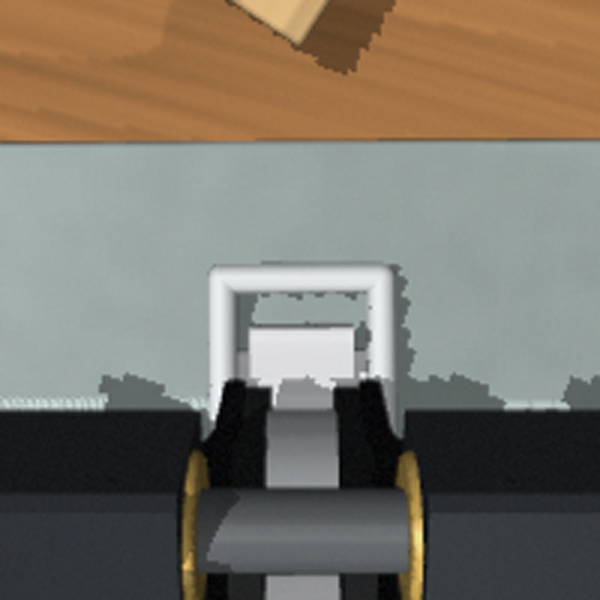

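```bash
python3 bar.py 383,278 428,305; python3 bar.py 354,326 401,275
```

```text
box 93.9 -16.1 133.6 [array([-0.3,  0.4]), array([0.2, 0. ])]
box 86.5 -8.9 144.7 [array([-1.7,  2. ]), array([0.7, 0.3])]
```

play_rows([
  {"tx": 0.0,"ty": 0.0,"tz": -0.0012,"turn": 0.0},
  {"tx": 0.0,"ty": 0.0,"tz": -0.0012,"turn": 0.0},
  {"tx": 0.0,"ty": 0.0,"tz": 0.0,"turn": 0.0},
  {"tx": -0.0015,"ty": -0.0004,"tz": 0.001,"turn": 0.0},
  {"tx": -0.0015,"ty": -0.0004,"tz": 0.001,"turn": 0.0},
  {"tx": -0.0015,"ty": -0.0004,"tz": 0.001,"turn": 0.0},
  {"tx": 0.0,"ty": 0.0,"tz": 0.0,"turn": 0.0},
])

```text
time_s: 17.15
position: [0.6533, -0.0087, 0.2192]
tcp_rot: [[0.256, -0.967, 0.011], [-0.967, -0.256, 0.001], [0.002, -0.011, -1.0]]
force: [7.7, 1.2, 4.9]
opening: 0.135
```

```bash
python3 d.py;python3 st.py 19
```

```text
t 17.15 tab now (box) [ 63.6 163.2] y -0.0 F box [7.8 4.9] op 0.135
17.15 [ 0.6533 -0.0087  0.2192] F [7.74 1.22 4.94] M [ 0.29 -0.9   0.06] op 0.1348371886538378
```

View pics/s19.png

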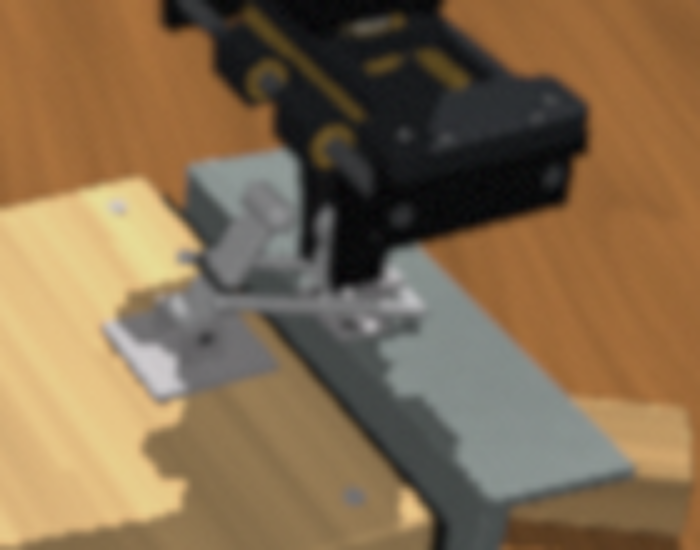

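View pics/w19.png

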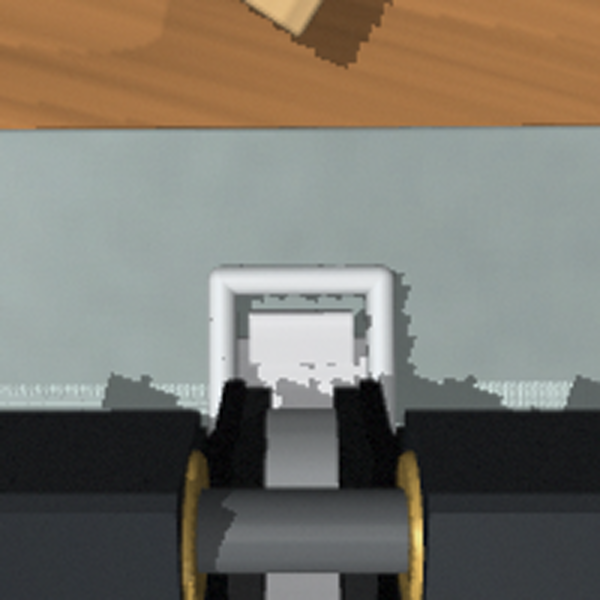

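```bash
python3 bar.py 383,279 423,305; python3 bar.py 353,312 401,275
```

```text
box 91.2 -16.3 134.6 [array([-0.1,  0.1]), array([0., 0.])]
box 86.4 -8.9 144.8 [array([-1.5,  1.9]), array([0.7, 0.2])]
```

play_rows([
  {"tx": 0.0,"ty": 0.0,"tz": -0.002,"turn": 0.0},
  {"tx": -0.0012,"ty": -0.0003,"tz": 0.0,"turn": 0.0},
  {"tx": -0.0012,"ty": -0.0003,"tz": 0.0003,"turn": 0.0},
  {"tx": -0.0012,"ty": -0.0004,"tz": 0.0003,"turn": 0.0},
  {"tx": 0.0,"ty": 0.0,"tz": 0.0,"turn": 0.0},
  {"tx": 0.0,"ty": 0.0,"tz": 0.0,"turn": 0.0},
])

```text
time_s: 18.05
position: [0.6498, -0.0097, 0.218]
tcp_rot: [[0.256, -0.967, 0.009], [-0.967, -0.256, 0.001], [0.002, -0.009, -1.0]]
force: [6.0, 1.6, 6.7]
opening: 0.134
```

```bash
python3 d.py;python3 st.py 20
```

```text
t 18.05 tab now (box) [ 60.1 162. ] y 0.0 F box [6.2 6.7] op 0.134
18.05 [ 0.6498 -0.0097  0.218 ] F [5.97 1.64 6.74] M [ 0.19 -0.63  0.03] op 0.1338834560499076
```

View pics/s20.png

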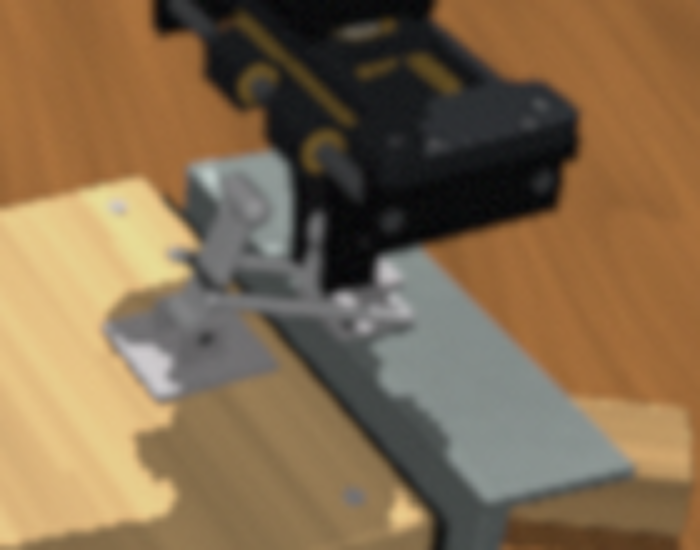

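View pics/w20.png

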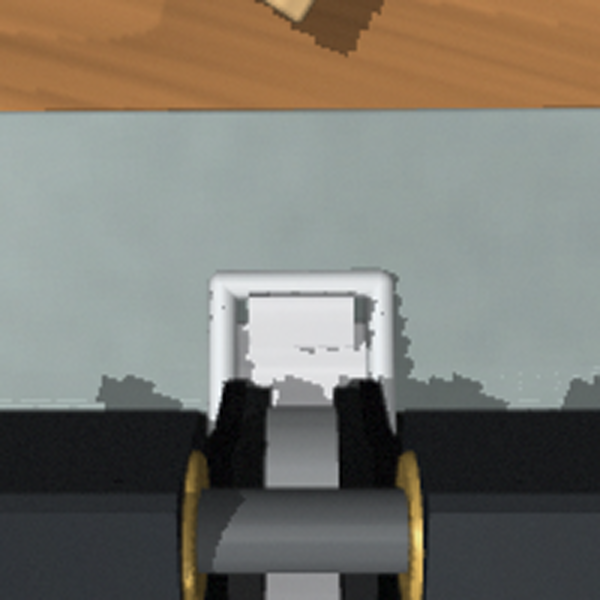

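```bash
python3 bar.py 383,284 413,316; python3 bar.py 355,295 401,275
```

```text
box 86.3 -16.8 131.4 [array([ 0.4, -0.5]), array([-0.2, -0.1])]
box 86.3 -9.1 144.9 [array([-1.6,  2. ]), array([0.7, 0.2])]
```

play_rows([
  {"tx": -0.0006,"ty": -0.0002,"tz": 0.0001,"turn": 0.0},
  {"tx": -0.0006,"ty": -0.0001,"tz": 0.0001,"turn": 0.0},
  {"tx": 0.0,"ty": 0.0,"tz": 0.0,"turn": 0.0},
])

```text
time_s: 18.65
position: [0.6487, -0.01, 0.2182]
tcp_rot: [[0.256, -0.967, 0.009], [-0.967, -0.256, 0.001], [0.002, -0.009, -1.0]]
force: [5.4, 1.5, 5.6]
opening: 0.13
```

```bash
python3 d.py
```

```text
t 18.65 tab now (box) [ 58.9 162.2] y -0.0 F box [5.6 5.6] op 0.13
```

play_rows([
  {"tx": -0.0006,"ty": -0.0002,"tz": 0.0001,"turn": 0.0},
  {"tx": -0.0006,"ty": -0.0001,"tz": 0.0001,"turn": 0.0},
  {"tx": 0.0,"ty": 0.0,"tz": 0.0,"turn": 0.0},
])

```text
time_s: 18.95
position: [0.6479, -0.0102, 0.2184]
tcp_rot: [[0.256, -0.967, 0.01], [-0.967, -0.256, 0.001], [0.002, -0.009, -1.0]]
force: [6.1, 1.0, 6.8]
opening: 0.133
```

```bash
python3 d.py; python3 st.py 21
```

```text
t 18.95 tab now (box) [ 58.1 162.4] y -0.0 F box [6.2 6.8] op 0.133
18.95 [ 0.6479 -0.0102  0.2184] F [6.14 0.99 6.77] M [ 0.19 -0.63  0.08] op 0.1329568215739748
```

View pics/w21.png

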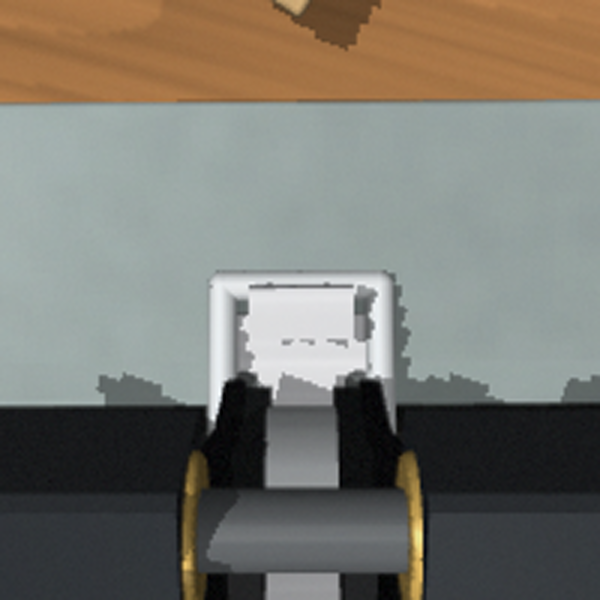

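View pics/s21.png

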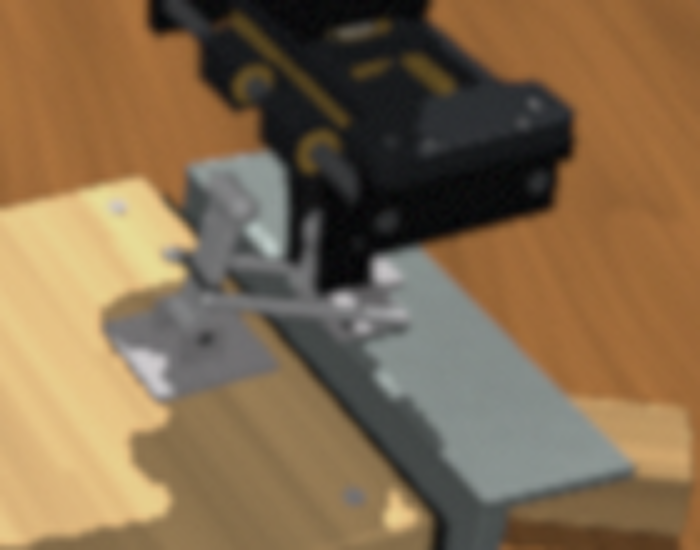

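play_rows([
  {"tx": -0.0006,"ty": -0.0002,"tz": 0.0001,"turn": 0.0},
  {"tx": -0.0006,"ty": -0.0001,"tz": 0.0,"turn": 0.0},
  {"tx": 0.0,"ty": 0.0,"tz": 0.0,"turn": 0.0},
])

```text
time_s: 19.35
position: [0.6474, -0.0103, 0.2185]
tcp_rot: [[0.256, -0.967, 0.011], [-0.967, -0.256, 0.001], [0.002, -0.011, -1.0]]
force: [6.0, 1.5, 6.5]
opening: 0.132
```

```bash
python3 d.py
```

```text
t 19.35 tab now (box) [ 57.6 162.5] y 0.0 F box [6.1 6.5] op 0.132
```

play_rows([
  {"tx": -0.0006,"ty": -0.0002,"tz": 0.0001,"turn": 0.0},
  {"tx": -0.0006,"ty": -0.0001,"tz": 0.0,"turn": 0.0},
  {"tx": 0.0,"ty": 0.0,"tz": 0.0,"turn": 0.0},
])

```text
time_s: 19.65
position: [0.6468, -0.0105, 0.2187]
tcp_rot: [[0.256, -0.967, 0.012], [-0.967, -0.256, 0.001], [0.002, -0.012, -1.0]]
force: [8.0, 2.0, 5.1]
opening: 0.134
```

```bash
python3 d.py; python3 st.py 22
```

```text
t 19.65 tab now (box) [ 57.  162.7] y -0.0 F box [8.3 5.1] op 0.134
19.65 [ 0.6468 -0.0105  0.2187] F [8.02 1.96 5.11] M [ 0.26 -0.96  0.05] op 0.13416681324340535
```

View pics/w22.png

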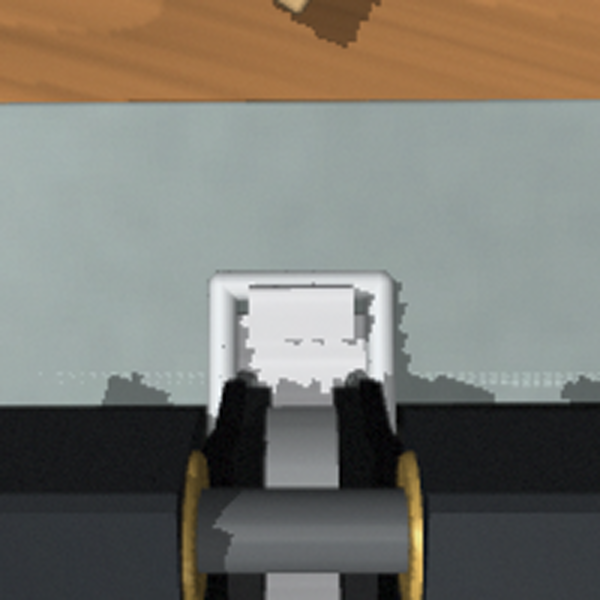

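play_rows([
  {"tx": 0.0012,"ty": 0.0003,"tz": 0.001,"turn": 0.0},
  {"tx": 0.0012,"ty": 0.0003,"tz": 0.001,"turn": 0.0},
  {"tx": 0.0,"ty": 0.0,"tz": 0.0,"turn": 0.0},
])

```text
time_s: 20.05
position: [0.6471, -0.0104, 0.219]
tcp_rot: [[0.256, -0.967, 0.007], [-0.967, -0.256, 0.001], [0.001, -0.007, -1.0]]
force: [5.2, 0.7, 3.4]
opening: 0.136
```

```bash
python3 d.py
```

```text
t 20.05 tab now (box) [ 57.3 163. ] y 0.0 F box [5.2 3.4] op 0.136
```

play_rows([
  {"tx": 0.0012,"ty": 0.0003,"tz": 0.001,"turn": 0.0},
  {"tx": 0.0012,"ty": 0.0003,"tz": 0.001,"turn": 0.0},
  {"tx": 0.0,"ty": 0.0,"tz": 0.0,"turn": 0.0},
  {"tx": 0.0,"ty": 0.0,"tz": 0.0,"turn": 0.0},
])

```text
time_s: 20.45
position: [0.6473, -0.0103, 0.2194]
tcp_rot: [[0.256, -0.967, 0.002], [-0.967, -0.256, 0.0], [0.0, -0.002, -1.0]]
force: [4.9, -0.2, -1.3]
opening: 0.133
```

```bash
python3 d.py; python3 st.py 23
```

```text
t 20.45 tab now (box) [ 57.4 163.4] y 0.1 F box [ 4.7 -1.3] op 0.133
20.45 [ 0.6473 -0.0103  0.2194] F [ 4.91 -0.16 -1.29] M [-0.02 -0.96  0.09] op 0.13291174326592534
```

View pics/w23.png

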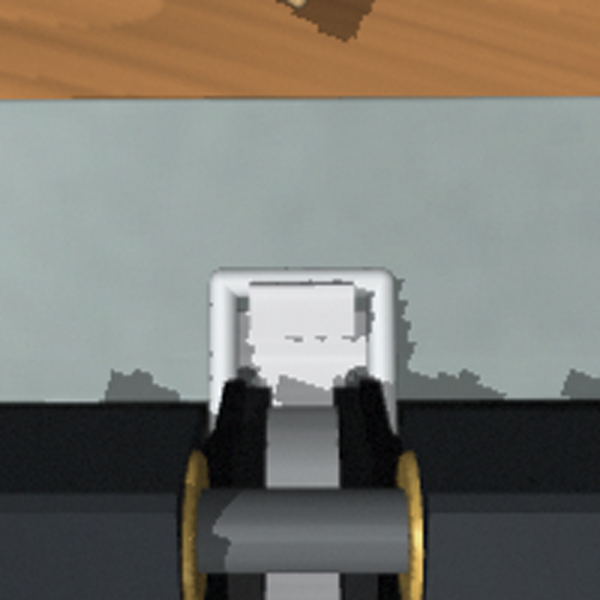

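View pics/s23.png

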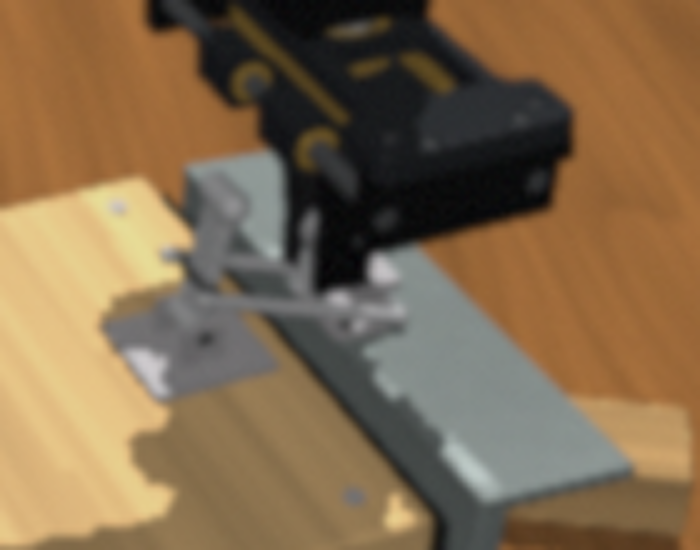

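```bash
python3 bar.py 383,281 405,313
python3 - <<'E'
from h import *
b=np.load('b2.npy');p=cap('wrist')
def at(v,z):
    o,d=ray(p,(281,120+v/3));X=o+d*(z-o[2])/d[2];e=X[:2]-b[:2];return ((np.cos(b[2])*e[0]+np.sin(b[2])*e[1])*1000).round(1)
print('lip',at(283,.1435),'bar outer',at(268,.1315),'flange edge',at(99,.125))
E
```

```text
box 83.4 -16.2 133.1 [array([-0. ,  0.1]), array([0., 0.])]
lip 86.0 bar outer 85.8 flange edge 119.2
```

play_rows([
  {"tx": 0.0012,"ty": 0.0003,"tz": 0.0,"turn": 0.0},
  {"tx": 0.0,"ty": 0.0,"tz": 0.0,"turn": 0.0},
  {"tx": 0.0,"ty": 0.0,"tz": 0.0,"turn": 0.0},
  {"tx": 0.0,"ty": 0.0,"tz": 0.0,"turn": 0.0},
  {"tx": 0.0,"ty": 0.0,"tz": 0.0,"turn": 0.0},
], gripper=0.5)

```text
time_s: 21.2
position: [0.6471, -0.01, 0.2193]
tcp_rot: [[0.257, -0.967, -0.001], [-0.967, -0.257, 0.0], [-0.001, 0.001, -1.0]]
force: [-0.1, -0.1, -1.1]
opening: 0.466
```

```bash
python3 d.py; python3 st.py 24
```

```text
t 21.2 tab now (box) [ 57.3 163.3] y 0.4 F box [-0.2 -1.1] op 0.466
21.2 [ 0.6471 -0.01    0.2193] F [-0.12 -0.13 -1.06] M [0.03 0.08 0.02] op 0.4656109928833233
```

View pics/w24.png

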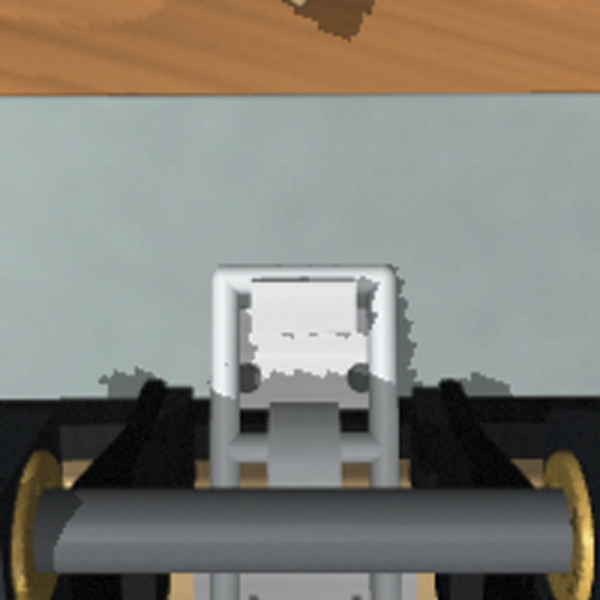

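View pics/s24.png

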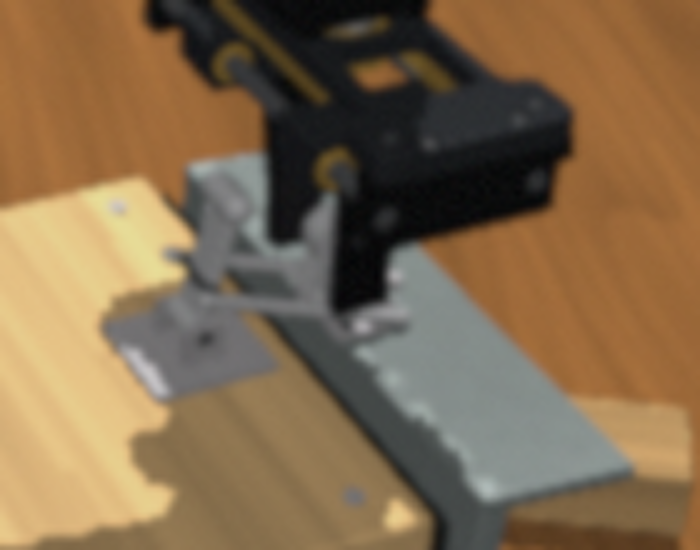

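play_rows([
  {"tx": 0.0,"ty": 0.0,"tz": 0.015,"turn": 0.0},
  {"tx": 0.0,"ty": 0.0,"tz": 0.025,"turn": 0.0},
  {"tx": 0.0,"ty": 0.0,"tz": 0.03,"turn": 0.0},
  {"tx": 0.0,"ty": 0.0,"tz": 0.02,"turn": 0.0},
  {"tx": 0.0,"ty": 0.0,"tz": 0.0,"turn": 0.0},
  {"tx": 0.0,"ty": 0.0,"tz": 0.0,"turn": 0.0},
  {"tx": 0.0,"ty": 0.0,"tz": 0.0,"turn": 0.0},
  {"tx": 0.0,"ty": 0.0,"tz": 0.0,"turn": 0.0},
], gripper=0.0)

```text
time_s: 22.1
position: [0.647, -0.01, 0.2902]
tcp_rot: [[0.256, -0.967, -0.003], [-0.967, -0.256, 0.001], [-0.001, 0.002, -1.0]]
force: [0.4, -0.3, 0.4]
opening: 0.012
```

```bash
python3 d.py; python3 st.py 25
python3 - <<'E'
from h import *
p=cap('top');a=p['pixels'][150:225,275:345];cv2.imwrite('pics/t25.png',cv2.resize(a,None,fx=8,fy=8,interpolation=2))
E
```

```text
t 22.1 tab now (box) [ 57.2 234.2] y 0.4 F box [0.3 0.4] op 0.012
22.1 [ 0.647  -0.01    0.2902] F [ 0.45 -0.34  0.41] M [ 0.02  0.04 -0.05] op 0.01234691553838826
```

View pics/w25.png

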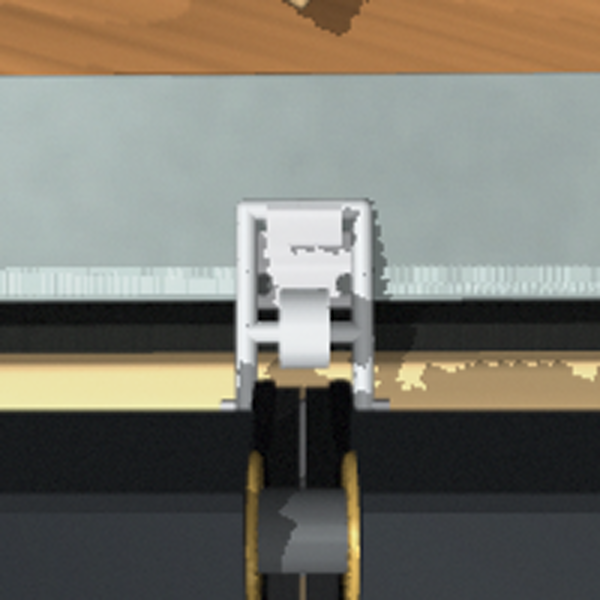

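View pics/s25.png

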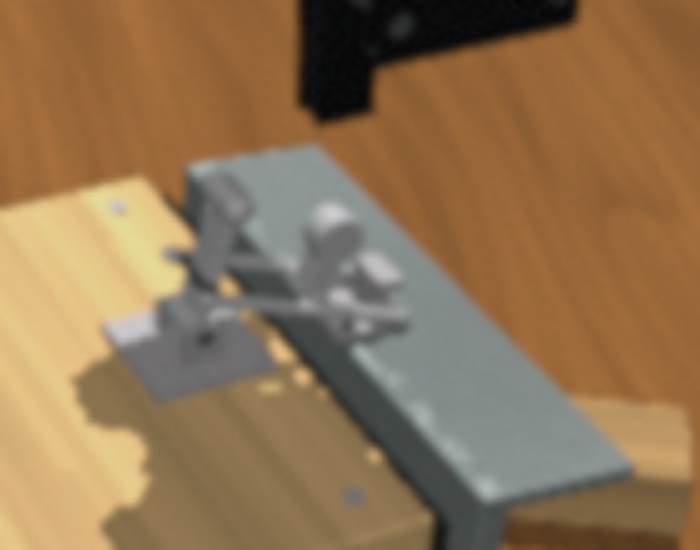

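Run:
```python
from h import *
b=np.load('b2.npy');p=cap('side')
print(bot.read_state()['position'])
for q in (1.75,1.85,1.95,2.05): print(q,((proj(p,box2w(b,np.array([-.052*np.cos(q),0,.144+.052*np.sin(q)]))[0]-[260,160])*5).round(1))
for n,X in dict(tipc=[57.2,0.4,220.5]).items(): print(n,((proj(p,box2w(b,np.array(X)/1000))[0]-[260,160])*5).round())
```

```text
File "<stdin>", line 4
    for q in (1.75,1.85,1.95,2.05): print(q,((proj(p,box2w(b,np.array([-.052*np.cos(q),0,.144+.052*np.sin(q)]))[0]-[260,160])*5).round(1))
                                         ^
SyntaxError: '(' was never closed
```

Run:
```python
from h import *
b=np.load('b2.npy');p=cap('side')
s=bot.read_state();print(s['position'])
for q in (1.75,1.85,1.95,2.05):
    X=box2w(b,np.array([-.052*np.cos(q),0,.144+.052*np.sin(q)]))
    print(q,((proj(p,X)[0]-[260,160])*5).round(1))
T=s['position']+s['tcp_rot']@np.array([0,0,.0697])
print('tip',((proj(p,T)[0]-[260,160])*5).round())
for sy in(-1,1):
  for sx in (-1,1):
    T=s['position']+s['tcp_rot']@np.array([sx*.015,sy*.0095,.0697]);print(sx,sy,((proj(p,T)[0]-[260,160])*5).round())
```

```text
[ 0.64743715 -0.01008984  0.29081632]
1.75 [216.6 197.8]
1.85 [229.  197.5]
1.95 [241.  198.4]
2.05 [252.5 200.6]
tip [338. 108.]
-1 -1 [342.  84.]
1 -1 [382. 122.]
-1 1 [296.  94.]
1 1 [335. 133.]
```

play_rows([
  {"tx": -0.0116,"ty": -0.0033,"tz": 0.0,"turn": 0.0},
  {"tx": -0.0116,"ty": -0.0032,"tz": 0.0,"turn": 0.0},
  {"tx": 0.0,"ty": 0.0,"tz": -0.0145,"turn": 0.0},
  {"tx": 0.0,"ty": 0.0,"tz": -0.0145,"turn": 0.0},
  {"tx": 0.0,"ty": 0.0,"tz": -0.014,"turn": 0.0},
  {"tx": 0.0,"ty": 0.0,"tz": 0.0,"turn": 0.0},
  {"tx": 0.0,"ty": 0.0,"tz": 0.0,"turn": 0.0},
])

```text
time_s: 23.0
position: [0.629, -0.0153, 0.2563]
tcp_rot: [[0.257, -0.967, -0.001], [-0.967, -0.257, 0.0], [-0.001, 0.001, -1.0]]
force: [1.0, -0.3, 1.0]
opening: 0.009
```

```bash
sed -e 's/\[0,0,-.056\]/[0,0,-.0697]/' -e 's/tab now/tip now/' d.py > e.py; python3 st.py 26; python3 e.py
```

```text
23.0 [ 0.629  -0.0153  0.2563] F [ 1.   -0.29  1.05] M [ 0.01 -0.06 -0.06] op 0.008559979795378606
t 23.1 tip now (box) [ 39.  187.5] y -0.2 F box [0.7 0.3] op 0.004
```

View pics/s26.png

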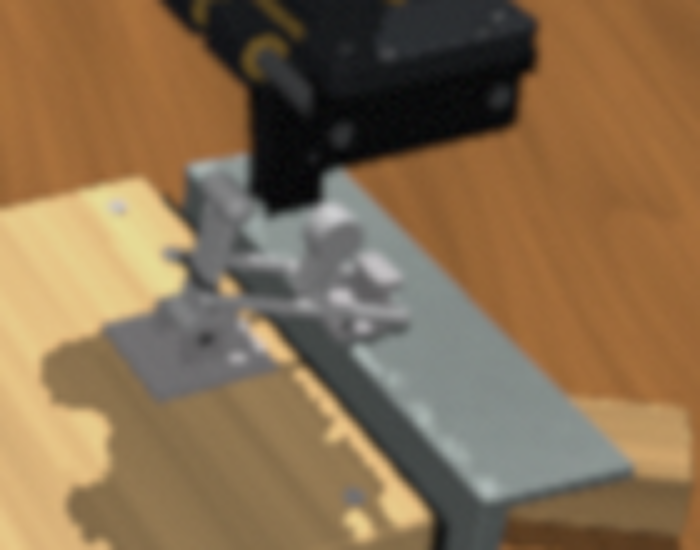

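View pics/w26.png

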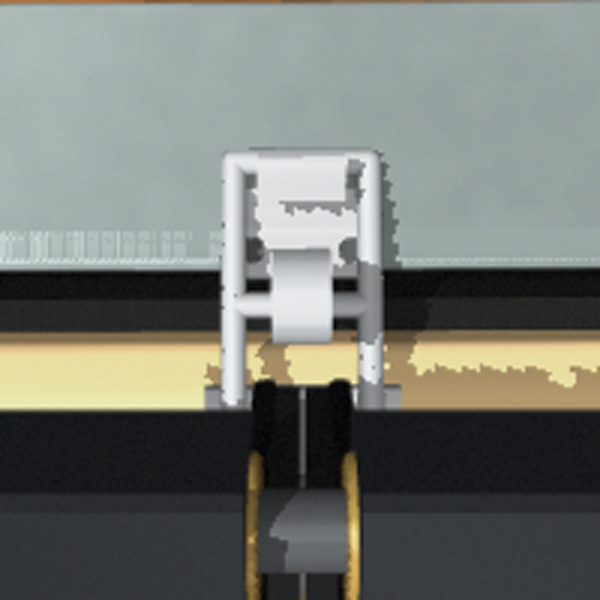

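play_rows([
  {"tx": -0.0035,"ty": -0.001,"tz": 0.0005,"turn": 0.0},
  {"tx": -0.0035,"ty": -0.0009,"tz": 0.0005,"turn": 0.0},
  {"tx": -0.0035,"ty": -0.001,"tz": 0.0005,"turn": 0.0},
  {"tx": -0.0035,"ty": -0.0009,"tz": 0.0005,"turn": 0.0},
  {"tx": -0.0035,"ty": -0.001,"tz": 0.0005,"turn": 0.0},
  {"tx": -0.0035,"ty": -0.0009,"tz": 0.0005,"turn": 0.0},
  {"tx": -0.0035,"ty": -0.001,"tz": 0.0,"turn": 0.0},
  {"tx": -0.0035,"ty": -0.0009,"tz": 0.0,"turn": 0.0},
  {"tx": 0.0,"ty": 0.0,"tz": 0.0,"turn": 0.0},
])

```text
time_s: 24.0
position: [0.6086, -0.0213, 0.2614]
tcp_rot: [[0.256, -0.967, 0.007], [-0.967, -0.256, 0.0], [0.002, -0.007, -1.0]]
force: [5.3, 3.0, 5.1]
opening: 0.005
```

```bash
python3 e.py -3.3,190 -15.8,189.8; python3 st.py 27
```

```text
t 24.0 tip now (box) [ 17.2 191.7] y -0.5 F box [5.9 5.1] op 0.005
[ -3.3 190. ] tx -0.0248 ty -0.0067 tz -0.0021
[-15.8 189.8] tx -0.0151 ty -0.0041 tz -0.0002
24.0 [ 0.6086 -0.0213  0.2614] F [5.32 3.03 5.1 ] M [ 0.47 -0.79 -0.01] op 0.00489578565189703
```

View pics/s27.png

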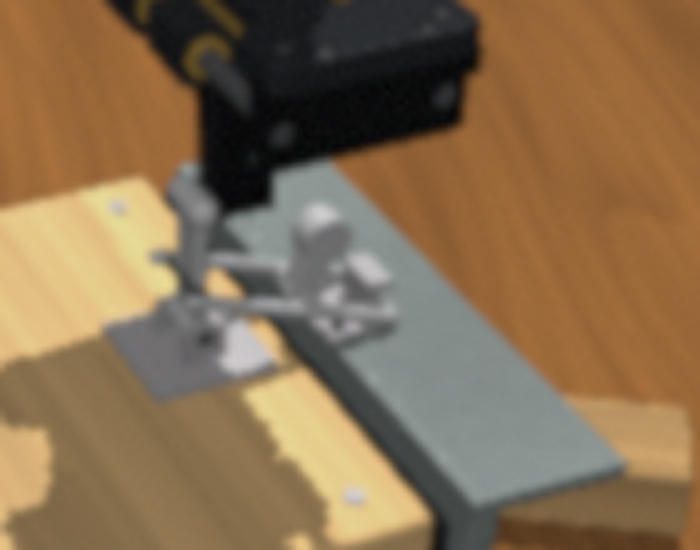

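play_rows([
  {"tx": -0.0029,"ty": -0.0008,"tz": -0.001,"turn": 0.0},
  {"tx": -0.0029,"ty": -0.0008,"tz": -0.001,"turn": 0.0},
  {"tx": -0.0029,"ty": -0.0008,"tz": -0.0005,"turn": 0.0},
  {"tx": -0.0029,"ty": -0.0007,"tz": 0.0,"turn": 0.0},
  {"tx": -0.0029,"ty": -0.0008,"tz": 0.0,"turn": 0.0},
  {"tx": -0.0029,"ty": -0.0008,"tz": 0.0,"turn": 0.0},
  {"tx": -0.0029,"ty": -0.0007,"tz": 0.0,"turn": 0.0},
  {"tx": -0.0029,"ty": -0.0008,"tz": 0.0,"turn": 0.0},
])

```text
time_s: 24.9
position: [0.5916, -0.0264, 0.2588]
tcp_rot: [[0.256, -0.967, 0.011], [-0.967, -0.256, -0.0], [0.003, -0.01, -1.0]]
force: [9.2, 3.4, -2.8]
opening: 0.004
```

```bash
python3 e.py -15.8,189.8; python3 st.py 28
```

```text
t 24.9 tip now (box) [ -0.5 189.1] y -1.1 F box [ 9.8 -2.8] op 0.004
[-15.8 189.8] tx -0.0185 ty -0.0050 tz 0.0009
24.9 [ 0.5916 -0.0264  0.2588] F [ 9.21  3.36 -2.85] M [ 0.49 -1.72  0.03] op 0.0043589495880421
```

View pics/s28.png

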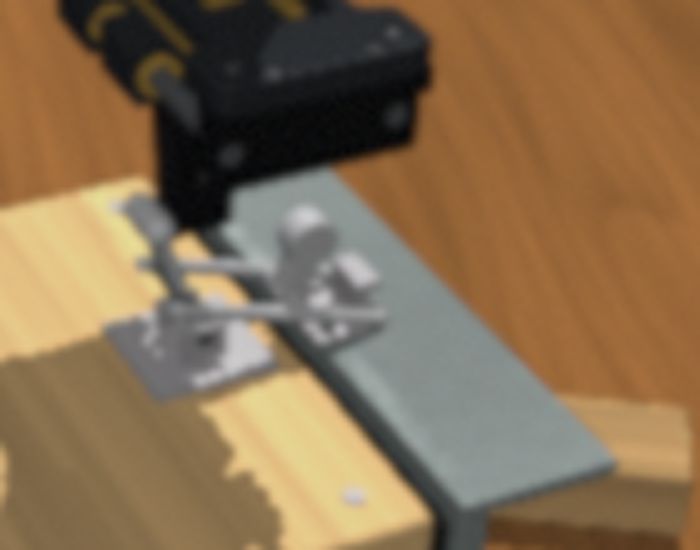

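play_rows([
  {"tx": -0.0026,"ty": -0.0005,"tz": 0.0,"turn": 0.0},
  {"tx": -0.0026,"ty": -0.0005,"tz": 0.0,"turn": 0.0},
  {"tx": -0.0026,"ty": -0.0005,"tz": 0.0,"turn": 0.0},
  {"tx": -0.0026,"ty": -0.0006,"tz": 0.0,"turn": 0.0},
  {"tx": -0.0026,"ty": -0.0006,"tz": 0.0,"turn": 0.0},
  {"tx": -0.0026,"ty": -0.0006,"tz": 0.0,"turn": 0.0},
  {"tx": -0.0026,"ty": -0.0006,"tz": 0.0,"turn": 0.0},
])

```text
time_s: 25.7
position: [0.579, -0.0294, 0.2577]
tcp_rot: [[0.255, -0.967, 0.015], [-0.967, -0.255, 0.0], [0.003, -0.015, -1.0]]
force: [13.8, 3.8, -5.8]
opening: 0.006
```

```bash
python3 e.py -15.8,189.8 -24,186.3 -30.5,183.5; python3 st.py 29
```

```text
t 25.7 tip now (box) [-13.4 188. ] y -0.7 F box [14.3 -5.8] op 0.006
[-15.8 189.8] tx -0.0029 ty -0.0008 tz 0.0022
[-24.  186.3] tx -0.0099 ty -0.0027 tz -0.0044
[-30.5 183.5] tx -0.0078 ty -0.0021 tz -0.0035
25.7 [ 0.579  -0.0294  0.2577] F [13.75  3.85 -5.75] M [ 0.67 -2.49  0.02] op 0.005998776434503746
```

View pics/s29.png

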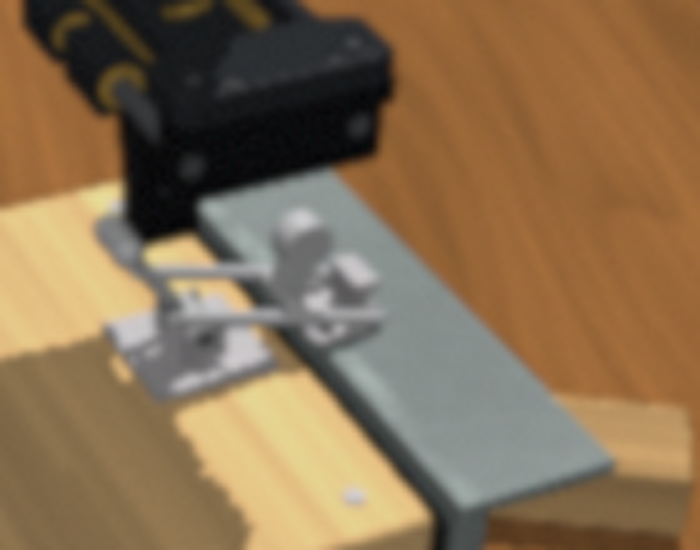

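play_rows([
  {"tx": -0.0026,"ty": -0.0006,"tz": 0.001,"turn": 0.0},
  {"tx": -0.0026,"ty": -0.0006,"tz": 0.0,"turn": 0.0},
  {"tx": -0.0018,"ty": -0.0004,"tz": -0.002,"turn": 0.0},
  {"tx": -0.0018,"ty": -0.0004,"tz": -0.002,"turn": 0.0},
])

```text
time_s: 26.2
position: [0.5693, -0.0317, 0.2571]
tcp_rot: [[0.257, -0.967, 0.009], [-0.967, -0.257, -0.002], [0.004, -0.008, -1.0]]
force: [4.7, -0.2, 4.4]
opening: 0.004
```

```bash
python3 e.py; python3 st.py 30
```

```text
t 26.2 tip now (box) [-23.4 187.4] y -0.4 F box [4.5 4.4] op 0.004
26.2 [ 0.5693 -0.0317  0.2571] F [ 4.68 -0.21  4.42] M [ 0.15 -0.87  0.01] op 0.0037933982325176244
```

View pics/s30.png

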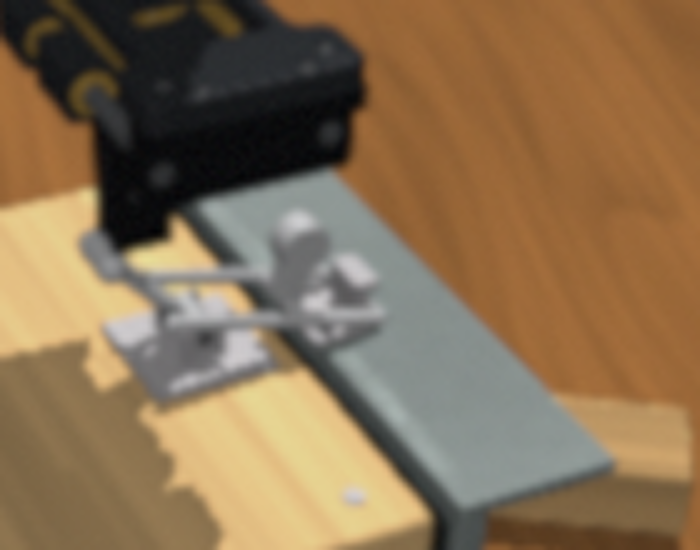

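play_rows([
  {"tx": -0.0023,"ty": -0.0006,"tz": -0.002,"turn": 0.0},
  {"tx": -0.0023,"ty": -0.0006,"tz": -0.003,"turn": 0.0},
  {"tx": -0.0023,"ty": -0.0006,"tz": -0.003,"turn": 0.0},
  {"tx": -0.0023,"ty": -0.0006,"tz": -0.003,"turn": 0.0},
  {"tx": -0.0023,"ty": -0.0006,"tz": -0.003,"turn": 0.0},
])

```text
time_s: 26.8
position: [0.5581, -0.0344, 0.2448]
tcp_rot: [[0.257, -0.966, 0.003], [-0.966, -0.257, -0.002], [0.003, -0.002, -1.0]]
force: [3.3, -2.0, 3.3]
opening: 0.008
```

```bash
python3 e.py; python3 st.py 31
```

```text
t 26.8 tip now (box) [-34.9 175.1] y -0.1 F box [2.7 3.3] op 0.008
26.8 [ 0.5581 -0.0344  0.2448] F [ 3.3  -2.02  3.26] M [-0.26 -0.48  0.03] op 0.00812244535855427
```

View pics/s31.png

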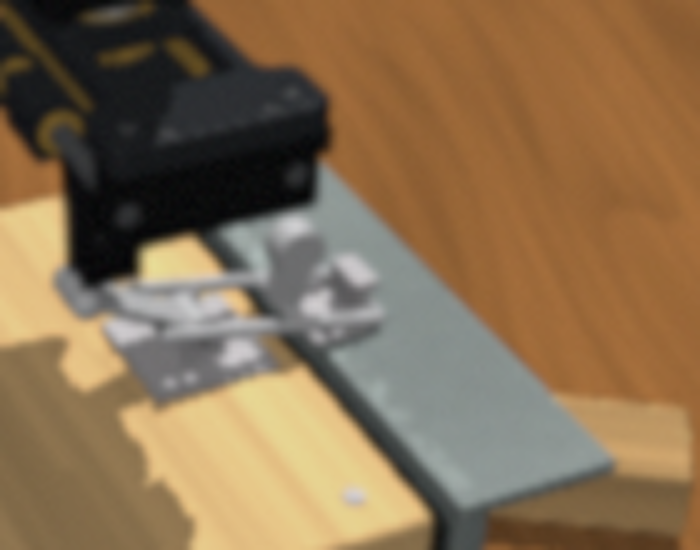

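play_rows([
  {"tx": -0.0022,"ty": -0.0006,"tz": -0.003,"turn": 0.0},
  {"tx": -0.0022,"ty": -0.0006,"tz": -0.0035,"turn": 0.0},
  {"tx": -0.0022,"ty": -0.0006,"tz": -0.0035,"turn": 0.0},
  {"tx": -0.0022,"ty": -0.0006,"tz": -0.0035,"turn": 0.0},
  {"tx": -0.0022,"ty": -0.0006,"tz": -0.0035,"turn": 0.0},
  {"tx": -0.002,"ty": -0.0005,"tz": -0.002,"turn": 0.0},
])

```text
time_s: 27.5
position: [0.5456, -0.0359, 0.2277]
tcp_rot: [[0.257, -0.967, -0.003], [-0.967, -0.257, 0.001], [-0.002, 0.003, -1.0]]
force: [0.8, -0.4, -0.2]
opening: 0.004
```

```bash
python3 e.py -50,150; python3 st.py 32
```

```text
t 27.5 tip now (box) [-47.4 158. ] y 1.8 F box [ 0.7 -0.2] op 0.004
[-50. 150.] tx -0.0032 ty -0.0009 tz -0.0100
27.5 [ 0.5456 -0.0359  0.2277] F [ 0.79 -0.39 -0.19] M [ 0.04  0.01 -0.  ] op 0.0041175893019502
```

View pics/s32.png

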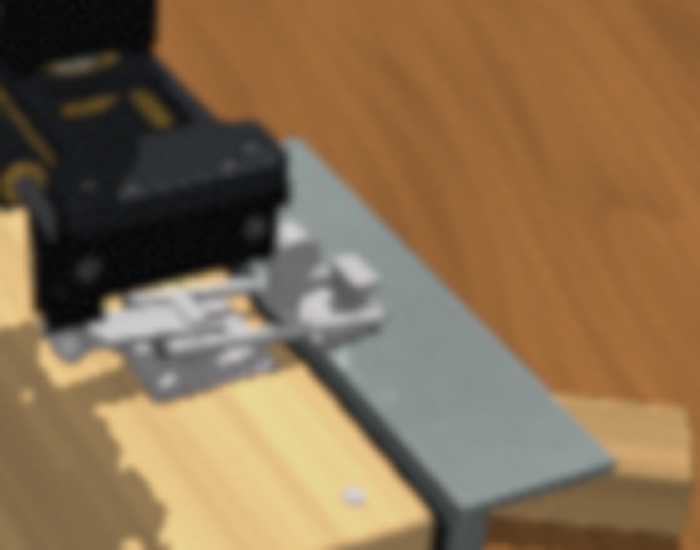

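play_rows([
  {"tx": -0.001,"ty": -0.001,"tz": -0.003,"turn": 0.0},
  {"tx": -0.001,"ty": -0.001,"tz": -0.003,"turn": 0.0},
  {"tx": -0.001,"ty": 0.0,"tz": -0.002,"turn": 0.0},
  {"tx": 0.0,"ty": 0.0,"tz": -0.001,"turn": 0.0},
  {"tx": 0.0,"ty": 0.0,"tz": 0.0,"turn": 0.0},
  {"tx": 0.0,"ty": 0.0,"tz": 0.0,"turn": 0.0},
])

```text
time_s: 28.2
position: [0.5446, -0.0378, 0.2216]
tcp_rot: [[0.257, -0.967, 0.0], [-0.967, -0.257, -0.0], [0.0, -0.0, -1.0]]
force: [-0.2, -0.4, 0.7]
opening: 0.007
```

```bash
python3 e.py -50,150
```

```text
t 28.2 tip now (box) [-48.9 151.9] y 0.1 F box [-0.3  0.7] op 0.007
[-50. 150.] tx -0.0014 ty -0.0004 tz -0.0023
```

play_rows([
  {"tx": -0.0014,"ty": -0.0004,"tz": -0.0012,"turn": 0.0},
  {"tx": 0.0,"ty": 0.0,"tz": -0.0012,"turn": 0.0},
  {"tx": 0.0,"ty": 0.0,"tz": -0.0012,"turn": 0.0},
  {"tx": 0.0,"ty": 0.0,"tz": -0.0012,"turn": 0.0},
  {"tx": 0.0,"ty": 0.0,"tz": 0.0,"turn": 0.0},
  {"tx": 0.0,"ty": 0.0,"tz": 0.0,"turn": 0.0},
])

```text
time_s: 28.8
position: [0.5433, -0.0382, 0.2195]
tcp_rot: [[0.257, -0.966, 0.001], [-0.966, -0.257, -0.0], [0.001, -0.001, -1.0]]
force: [-2.7, 0.9, 11.2]
opening: 0.006
```

```bash
python3 e.py; python3 st.py 33
```

```text
t 28.8 tip now (box) [-50.2 149.8] y 0.1 F box [-2.4 11.2] op 0.006
28.8 [ 0.5433 -0.0382  0.2195] F [-2.74  0.86 11.22] M [0.07 0.63 0.01] op 0.005673168748994436
```

View pics/s33.png

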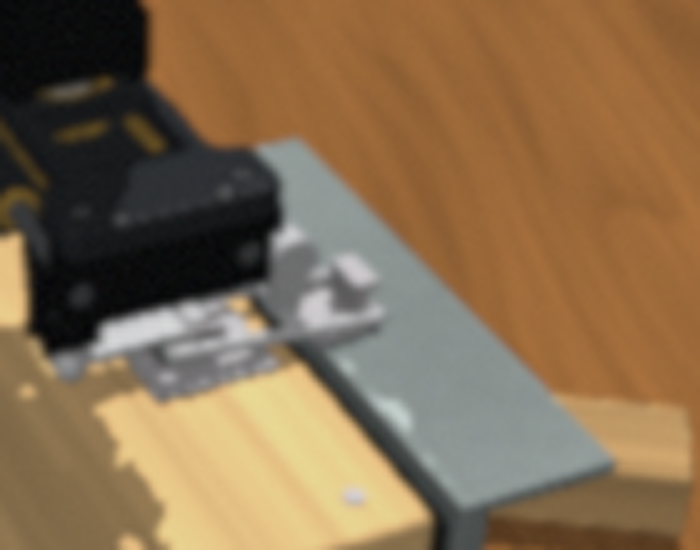

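play_rows([
  {"tx": 0.0,"ty": 0.0,"tz": 0.006,"turn": 0.0},
  {"tx": 0.0,"ty": 0.0,"tz": 0.02,"turn": 0.0},
  {"tx": 0.0,"ty": 0.0,"tz": 0.04,"turn": 0.0},
  {"tx": 0.0,"ty": 0.0,"tz": 0.05,"turn": 0.0},
  {"tx": -0.02,"ty": -0.01,"tz": 0.04,"turn": 0.0},
  {"tx": -0.04,"ty": -0.01,"tz": 0.02,"turn": 0.0},
  {"tx": -0.04,"ty": -0.01,"tz": 0.0,"turn": 0.0},
  {"tx": 0.0,"ty": 0.0,"tz": 0.0,"turn": 0.0},
  {"tx": 0.0,"ty": 0.0,"tz": 0.0,"turn": 0.0},
])

```text
time_s: 29.8
position: [0.4631, -0.0623, 0.3588]
tcp_rot: [[0.256, -0.967, 0.001], [-0.967, -0.256, -0.0], [0.0, -0.001, -1.0]]
force: [-0.3, -0.1, 0.5]
opening: 0.004
```

```bash
python3 st.py 34
python3 - <<'E'
from h import *
b=np.load('b2.npy')
cap('top','t34.png');cap('side','sf34.png');w=cap('wrist','wf34.png')
s=cap('side')
for q in (0,.1,.2):
    X=box2w(b,np.array([-.052*np.cos(q),0,.144+.052*np.sin(q)])); print(q,((proj(s,X)[0]-[260,160])*5).round(1))
E
```

```text
29.8 [ 0.4631 -0.0623  0.3588] F [-0.31 -0.1   0.53] M [0.02 0.04 0.02] op 0.003897136476292908
0 [ 61.5 352.5]
0.1 [ 62.  340.9]
0.2 [ 63.9 329. ]
```

View pics/s34.png

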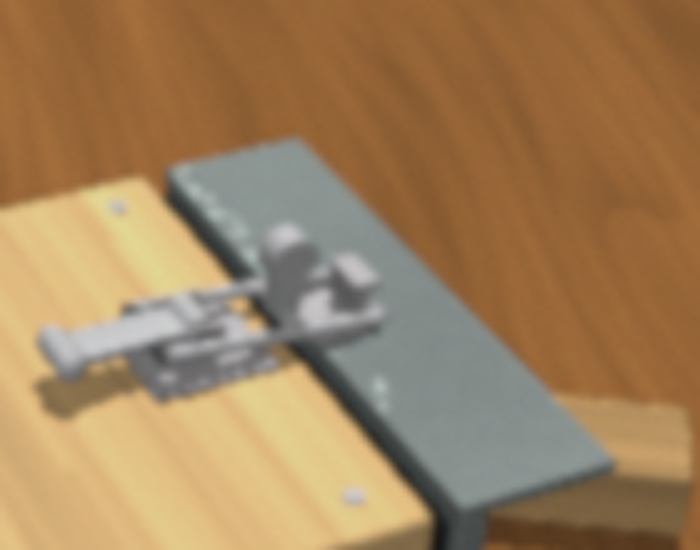

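View pics/t34.png

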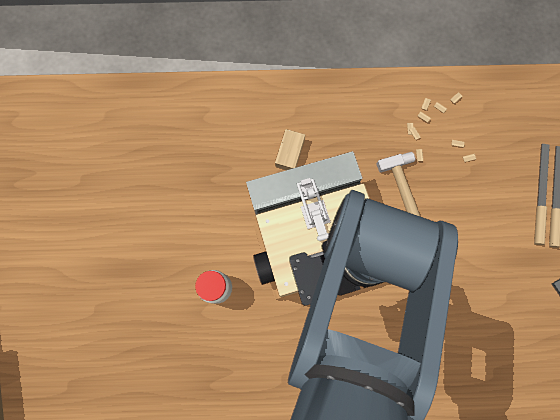

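View pics/wf34.png

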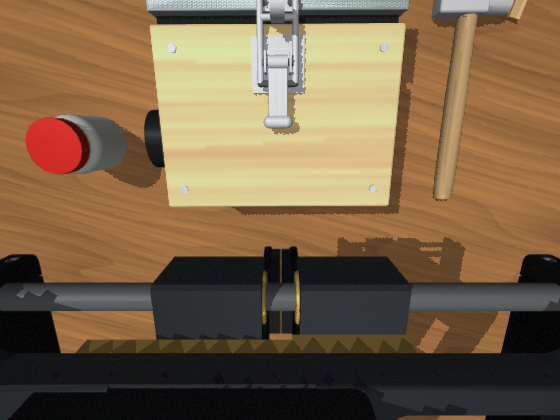

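Run:
```python
from h import *
b=np.load('b2.npy');s=cap('side')
for a in (0,.02,.04,.085):
    x,z=64,115;c,sn=np.cos(a),np.sin(a)
    X=box2w(b,np.array([46+x*c+z*sn,-120,15+z*c-x*sn])/1000); print(a,((proj(s,X)[0]-[260,160])*5).round(1))
s0=bot.read_state();print(s0['time_s'],s0['qvel'].round(2),s0['force'].round(1))
```

```text
0 [618.5 460.1]
0.02 [623.5 461.3]
0.04 [628.3 462.6]
0.085 [638.9 466. ]
30.15 [ 0.06 -0.31  0.22 -0.02 -0.09  0.03] [ 0.1 -1.5 -0. ]
```

```bash
python3 -c "
from rig import bot
print(bot.hand_in())"
```

```text
the job is handed in; nothing more can be done
None
```

The lid is shut and latched, and I handed the job in at about 30 s of the 64 s allowed. No verdict was reported.

**What I did:** I pinched the loop by its thumb tab, lowered its end bar behind the keeper and drew it back until it caught. I then let go of the loop and pressed the lever over and down with closed fingertips. It passed centre and went home by itself; I finished with a light press.

**Last checks before handing in:**
- **Lever:** its end lay within a pixel of the fully-home position in the side view. The fingertips stopped at 149.8 mm above the bench against an expected 150 mm, with an 11 N press.
- **Lid:** its far corner moved 22 px from the ajar picture, against about 20 px expected for fully shut. Its absolute position was about 6 px off the prediction, which is within calibration error.
- **Bench and arm:** the bar was still under the keeper's lip. The jar, hammer and offcut looked unmoved, and the arm was clear with no contact force.

**What did not go cleanly:**
- The first draw-back jammed. The grip kept the loop from turning, and about 18 N of pull barely moved it, with the bar still clear of the keeper. I eased off, swung the lever back a little, lowered the bar again and then drew it in.
- When the bar caught, the pull was about 8 N, of which roughly 6 N was friction. The lid moved about 1 mm before I stopped.
- Side force on the lever peaked at about 14 N mid-swing, within the stated 15 N.

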